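# Walk the drying stand to the heater, load it and set the timer

## Robot

A 6-joint arm with a two-finger parallel gripper is mounted at the origin on the work surface. World frame = base frame: x ahead of the robot, y to its left, z up, the work surface at z = 0. Lengths are in mm, angles in rad, forces in N, time in s.
With the tool pointing down it reaches from about 350 to 975 mm from the base axis. Payload 7.1 kg.
Tool frame: the origin (TCP) lies at the very end of the fingers, on their centre line; the grasp point (between the pads) lies ctrl.hold_point_z behind it (ctrl.hold_point_z is the distance from the TCP to the grasp point, in mm); z points along the fingers, y is the line along which they close (so a half turn about z gives the same grasp; the last joint's range is limited). The gripper opens to 88 mm and grips with 3 to 60 N. Pads are 20 mm wide; open, the fingers measure 115 mm over their backs; the gripper's body (75 mm by 178 mm) begins 61 mm behind the grasp point.
Start: joints at [1.183, 0.423, 1.63, -0, 1.089, -0.019], TCP at [225.278, 582.97, 222.675] pointing down, gripper open.
Joint ranges: [-3, 3], [-0.9, 2.11], [0.09, 2.58], [-1.31, 4.45], [0.11, 2.69], [-2.54, 2.54]. Speed limits (rad/s): [2.39, 2.39, 3.01, 3.14, 3.14, 3.14].

## Interface

Orientations are given as a rotation vector (axis times angle).
In Python, from workcell import ctrl gives the robot as it stands. The module is installed in compiled form; this text tells all that it offers.
- The arm moves only by the shell command python3 -m creep 'ROWS'. ROWS is JSON, a list of rows, each an object with "translation": the shift along the tool's x, y, z in mm, a list of three; "angular": the turn, a rotation vector about the tool's x, y, z in rad, a list of three; "jaw": the opening, from 0 (shut) to 1 (fully open). A call has exactly 8 rows; each row is the pose to reach, as a shift and turn from the pose commanded when the call began, along the tool's axes at that moment; what a row does not reach only later rows make up. A row lasts 1/8 s, in which the tool goes at most 62.5 mm and 10.7 degrees, less where a joint would pass 70% of its speed; a pose out of reach is approached as far as the arm can. A call with a gripper value outside its range is refused whole. The fingers move at their own pace and stop on an object; the grip force is fixed at half the most. Time passes only in rows, so rows that repeat a pose let the fingers close, or fill a call up. It gives the time, the measured TCP pose, the force, the opening and the grip force at its end, in the units of the state.
- ctrl.get_obs(): the state, without advancing time (a new reading comes with each control period).
- ctrl.get_image(name): name is "scene" or "top" or "wrist"; returns the picture (480x640x3 uint8, red, green, blue); there is no depth.
- ctrl.camera_info(name): a dict with "camera_matrix" (3x3 intrinsics, pixels), "distortion" ([k1, k2, p1, p2, k3] as OpenCV has them; the pictures are not rectified), "world_from_camera" (4x4, takes a point from camera to world coordinates). Camera axes: x right, y up, looking along -z (the intrinsics and any distortion apply to the point x, -y, -z); pixel columns grow to the right and rows downward; lengths in mm; the calibration is good to about 2 mm. A picture is of the moment at which its call begins: read the wrist's pose just before it. camera_info takes no time and is no camera call; for the wrist camera it gives the pose at the moment of the call.
- ctrl.close_job(): hands the job in; it is judged then, once.
Trained networks look in the newest picture that a camera, given by its name, has taken for a name from the list of things; names that differ only in an ending like _2 or _b are one class to them, and where a whole thing is asked for, a point or a joint stands for the part that bears it (a point fixed in the world has none). Each returns a list of dicts, best first, with "score" (0 to 1); they miss things now and then, are a little off and sometimes report something else, mostly with a low value. They report only what shows in the picture. A call takes as long as a camera call. They do not tell look-alikes from the thing itself.
- ctrl.look_for(camera, label): "rect" ([left, top, right, bottom] in pixels, round what is visible of it).
The state is a dict: "t": time; "qpos": joint angles; "qvel": joint speeds; "joint_torque": joint torques, N m; "ee_pos": TCP position; "orientation": TCP orientation; "ft_force": force on the tool from outside, world axes, zero at the start; "moment": the same for the moment, N m; "width": finger opening in mm; "grasp_force": force on a finger pad.
Only numpy, scipy, OpenCV 4.12 (cv2) and the standard library are available. Lean on these libraries where they do the work, as an engineer would, in place of code of your own. Each camera call takes 0.05 s, during which the arm holds its last target. There are 200 camera calls.

## Task

Walk the heavy drying stand up to the timber batten in front of the heater by pushing its two near corners in turn, a little at a time, until its far side is up against the batten all along; do not let it swing more than about fifteen degrees out of square, never drag it by its rails, and keep off the brittle clear trough. Then lay every white offcut that is there across the two rails, centred, square to the rails and with a finger's gap between them, and only then set the timer dial at the fourth click from off, its white line at the brass stud. Leave the paint tin, tape roll and bottle where they are.

Things in the scene. Friction and masses are not known exactly. Their poses are not given: they have to be found in the camera images.
- stand: drying stand, loose, about 2.6 kg, not for lifting: concrete paver 150 mm deep (own x), 260 wide (own y), 36 high, sliding flat on the bench (10 to 22 N at a corner). Origin: centre of its underside, own +x towards the heater, near face at own x = -75. Only the outer 70 mm of that face at either side of the trough can be pushed. Starts 90 to 125 mm short of the batten, up to 0.12 rad out of square
- rails: two narrow steel rails fixed on the stand (origin and axes as the stand's), along own y, each 6 mm wide and 250 mm long, at own x = -45 and +45 mm, their tops 70 mm above the bench. To be loaded, not pulled or pushed
- trough: the brittle clear drip trough fixed to the middle of the stand's near face (origin and axes the same as the stand's; it spans own x -75 to -104 mm, own y -60 to +60 mm, height 5 to 30 mm): not to be pushed
- far_left (a point): the far left lower corner of the stand's paver (own x +75, y +130, z 0 mm of the stand)
- far_right (a point): the far right lower corner of the stand's paver (own x +75, y -130, z 0 mm of the stand)
- heater: fixed grey grilled low warm-air heater, 100 mm high, with a fixed timber batten before it (260 mm wide along own y, 20 thick, 30 high). Origin at bench level, middle of the batten's near face; own +x points into the heater, away from the robot. The stand is home with its far face touching the batten: stand origin at own x = -75 mm, y = 0. The heater box begins 60 mm behind the batten's near face
- timer: fixed grey timer box, 100 x 100 mm, 50 mm high, on the side of the stand away from the cardboard sheet. Origin: centre of its underside. The dial is in the middle of its top; a mark for each click lies round it, from off (own -x) clockwise seen from above in steps of 30 degrees: white ticks, but a round brass stud at the fourth click
- dial_grip (a point): point on the dial's axis, 87 mm above the bench, at the height to grip it. The dial's finger bar is 42 mm long, 14 mm thick and 32 mm high (top 94 mm above the bench), lies along the dial's own x and turns with it. A white line on one half of its top is the pointer; at off it points along own -x of the timer box
- dial (a joint): angle of the dial in rad, 0 = off, growing clockwise seen from above, up to 3.14. Clicks every 0.524 rad (30 degrees), into which it springs when let go; the fourth is at 2.094. It starts anywhere from off to the second click, mostly at a click, and takes about 0.1 N m to turn. The bar's direction seen from above is the timer box's yaw minus this angle
- offcut1: white fence-rail offcut, 180 mm long (own x), 22 mm wide (own y), 30 mm high (own z), 0.18 kg, loose. Origin at its centre. At the start it lies flat on a fixed cardboard sheet 3 mm thick (centre 18 mm above the bench). One of up to three alike; two or three are present
- offcut2: white fence-rail offcut, 180 mm long (own x), 22 mm wide (own y), 30 mm high (own z), 0.18 kg, loose. Origin at its centre. At the start it lies flat on a fixed cardboard sheet 3 mm thick (centre 18 mm above the bench). One of up to three alike; two or three are present
- offcut3: white fence-rail offcut, 180 mm long (own x), 22 mm wide (own y), 30 mm high (own z), 0.18 kg, loose. Origin at its centre. At the start it lies flat on a fixed cardboard sheet 3 mm thick (centre 18 mm above the bench). One of up to three alike; two or three are present
- paint_tin: bystander: steel paint tin, 90 mm across, 65 mm high, loose, beyond and beside the work. Origin at the centre of its underside
- tape_roll: bystander: roll of tape, 100 mm across, 40 mm high, loose. Origin at the centre of its underside
- cleaner: bystander: white plastic bottle, 64 mm across, 170 mm high, loose. Origin at the centre of its underside
Things that resemble listed ones, but are neither listed nor needed, are in the scene too. What is shaped like the offcut1 but blue is not meant.

How it is judged:
By the outcome, as a careful person would: the job done as asked, in the order asked, and still so for the second after the job is handed in, with the robot touching nothing.
Of offcut1, offcut2, offcut3 only 2 to 3 are there at a start; the rules pass over those that are not, and their reading is None.
At some moment in a run one of offcut1, offcut2, offcut3 may be knocked a few centimetres aside while the robot is not near it.
It also fails if it takes over 210 s, if anything falls off the work surface, if the arm or the gripper's body presses on something with over 40 N, if the wrist force passes 120 N, or if a joint passes its speed limit or range.

## Working session

There is one attempt and no reset: what is moved stays moved. The work goes in short steps, Python scripts to look and compute and a shell command to move; the robot and the scene stay as the last step left them, time stands still between calls to the robot, and variables do not carry over. Pictures are saved under pics/ and viewed, at most 14 in all, crops included, and the job is handed in when it is done.

```bash
mkdir -p pics
cat > h.py <<'E'
import numpy as np, cv2
from workcell import ctrl
from scipy.spatial.transform import Rotation as R
def snap(name, fn=None):
    im=np.asarray(ctrl.get_image(name)); 
    if fn: cv2.imwrite('pics/'+fn,cv2.cvtColor(im,cv2.COLOR_RGB2BGR))
    return im
def pix2w(cam,uv,z,info=None):
    i=info or ctrl.camera_info(cam); K=np.array(i['camera_matrix'],float); d=np.array(i['distortion'],float); T=np.array(i['world_from_camera'],float)
    p=cv2.undistortPoints(np.array(uv,float).reshape(-1,1,2),K,d).reshape(-1,2)
    z=np.broadcast_to(z,(len(p),))
    out=[]
    for (a,b),zz in zip(p,z):
        r=T[:3,:3]@np.array([a,-b,-1]); o=T[:3,3]; out.append(o+r*(zz-o[2])/r[2])
    return np.array(out)
def w2pix(cam,P,info=None):
    i=info or ctrl.camera_info(cam); K=np.array(i['camera_matrix'],float); d=np.array(i['distortion'],float); T=np.linalg.inv(np.array(i['world_from_camera'],float))
    P=np.array(P,float).reshape(-1,3); c=P@T[:3,:3].T+T[:3,3]; c=c*[1,-1,-1]
    return cv2.projectPoints(c,np.zeros(3),np.zeros(3),K,d)[0].reshape(-1,2)
def totool(dw):
    "world shift -> tool axes"
    return R.from_rotvec(ctrl.get_obs()['orientation']).inv().apply(dw)
def st():
    o=ctrl.get_obs(); r=R.from_rotvec(o['orientation']).as_matrix()
    print('t',round(o['t'],2),'p',np.round(o['ee_pos'],1),'x',np.round(r[:,0],3),'y',np.round(r[:,1],3),'w',round(float(o['width']),1),'F',np.round(o['ft_force'],1),'q',np.round(o['qpos'],2))
E
python3 - <<'E'
from h import *
np.set_printoptions(suppress=True,precision=1)
st(); print(ctrl.hold_point_z)
for c in ['top','scene']:
    snap(c,c+'0.png'); i=ctrl.camera_info(c); print(c,np.array(i['world_from_camera'])[:3].round(2).tolist())
    for l in ['stand','heater','timer','offcut1','paint_tin','tape_roll','cleaner']:
        print(l,[(np.round(d['rect']).tolist(),round(d['score'],2)) for d in ctrl.look_for(c,l)][:5])
E
```

```text
t 0.0 p [225.1 582.5 221.9] x [-0.9  0.4  0. ] y [ 0.4  0.9 -0. ] w 87.8 F [-0.5  0.5  0.1] q [ 1.2  0.4  1.6 -0.   1.1 -0. ]
18.700000000000003
top [[-0.01, 0.99, -0.15, 239.47], [-1.0, -0.01, 0.01, 139.4], [0.01, 0.15, 0.99, 1689.81]]
stand [([323.0, 188.0, 412.0, 257.0], 0.85)]
heater [([316.0, 98.0, 401.0, 167.0], 0.6)]
timer [([450.0, 212.0, 487.0, 258.0], 0.86)]
offcut1 [([241.0, 291.0, 249.0, 352.0], 0.97), ([408.0, 276.0, 442.0, 326.0], 0.73), ([224.0, 232.0, 282.0, 242.0], 0.66), ([225.0, 262.0, 285.0, 271.0], 0.64), ([147.0, 252.0, 172.0, 310.0], 0.57)]
paint_tin [([256.0, 153.0, 283.0, 186.0], 0.91)]
tape_roll [([437.0, 148.0, 470.0, 184.0], 0.77)]
cleaner [([169.0, 212.0, 196.0, 237.0], 0.66), ([436.0, 151.0, 469.0, 184.0], 0.17)]
scene [[0.41, -0.74, 0.54, 1199.39], [0.91, 0.32, -0.25, -188.88], [0.01, 0.59, 0.81, 1144.5]]
stand [([222.0, 247.0, 329.0, 329.0], 0.78), ([269.0, 318.0, 389.0, 423.0], 0.59)]
heater [([264.0, 317.0, 390.0, 421.0], 0.83), ([436.0, 178.0, 464.0, 226.0], 0.49)]
timer [([140.0, 287.0, 185.0, 326.0], 0.79)]
offcut1 [([426.0, 156.0, 444.0, 192.0], 0.86), ([336.0, 152.0, 368.0, 192.0], 0.82), ([182.0, 211.0, 211.0, 265.0], 0.8), ([354.0, 217.0, 412.0, 249.0], 0.68), ([339.0, 195.0, 396.0, 224.0], 0.62)]
paint_tin [([388.0, 273.0, 421.0, 310.0], 0.7)]
tape_roll [([177.0, 356.0, 223.0, 400.0], 0.98), ([435.0, 179.0, 465.0, 228.0], 0.47), ([354.0, 217.0, 413.0, 247.0], 0.39)]
cleaner [([435.0, 179.0, 463.0, 223.0], 0.6)]
```

```bash
ls pics
```

```text
scene0.png
top0.png
```

View pics/top0.png

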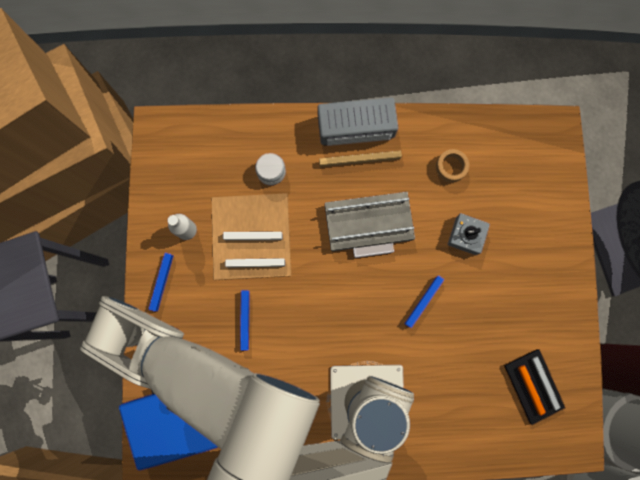

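View pics/scene0.png

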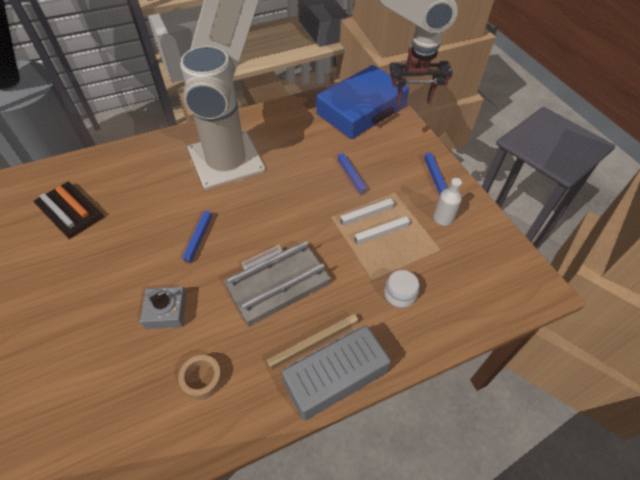

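Run:
```python
from h import *
np.set_printoptions(suppress=True,precision=1)
i=ctrl.camera_info('top')
print('batten',pix2w('top',[[320,164],[401,157]],30,i))
print('stand c',pix2w('top',[[325,202],[409,194],[334,250],[414,241]],[70,70,36,36],i))
print('timer',pix2w('top',[[471,233]],94,i))
print('off',pix2w('top',[[223,236],[282,237],[225,263],[285,263.5]],33,i))
print('by',pix2w('top',[[270,168],[453,166],[180,222]],[65,40,170],i))
print('board',pix2w('top',[[290,277],[288,195],[212,198],[215,279]],3,i))
T=np.array(ctrl.camera_info('wrist')['world_from_camera']); o=ctrl.get_obs(); r=R.from_rotvec(o['orientation']).as_matrix()
print('wristcam in tool',r.T@(T[:3,3]-o['ee_pos'])); print(r.T@T[:3,:3]); print(np.array(ctrl.camera_info('wrist')['camera_matrix'])); st()
```

```text
batten [[ 733.5  136.3   30. ]
 [ 755.3 -119.6   30. ]]
stand c [[ 602.3  122.3   70. ]
 [ 625.6 -133.8   70. ]
 [ 460.3   96.    36. ]
 [ 485.8 -149.8   36. ]]
timer [[ 499.8 -312.8   94. ]]
off [[506.9 435.8  33. ]
 [502.2 254.5  33. ]
 [423.6 428.2  33. ]
 [420.7 245.2  33. ]]
by [[ 711.7  289.8   65. ]
 [ 722.9 -282.2   40. ]
 [ 526.1  535.3  170. ]]
board [[382.  231.7   3. ]
 [640.9 238.    3. ]
 [633.8 478.8   3. ]
 [377.4 463.8   3. ]]
wristcam in tool [  71.8    0.1 -161.1]
[[-0.   1.   0.3]
 [ 1.   0.  -0. ]
 [-0.   0.3 -1. ]]
[[400.1   0.  318.3]
 [  0.  400.1 236.7]
 [  0.    0.    1. ]]
t 0.8 p [225.3 583.  222.7] x [-0.9  0.4  0. ] y [0.4 0.9 0. ] w 88.0 F [-0.1 -0.2  0.5] q [ 1.2  0.4  1.6  0.   1.1 -0. ]
```

Run:
```python
from h import *
print(totool(np.array([480,0,350])-ctrl.get_obs()['ee_pos'])); st()
```

```text
[-447.75392857 -451.98028349 -127.32205227]
t 0.8 p [225.3 583.  222.7] x [-0.933  0.36   0.   ] y [0.36  0.933 0.   ] w 88.0 F [-0.1 -0.2  0.5] q [ 1.18  0.42  1.63  0.    1.09 -0.02]
```

```bash
python3 -m creep '[{"translation":[-40,-40,-127],"angular":[0,0,0],"jaw":0},{"translation":[-80,-80,-127],"angular":[0,0,0],"jaw":0},{"translation":[-120,-120,-127],"angular":[0,0,0],"jaw":0},{"translation":[-160,-160,-127],"angular":[0,0,0],"jaw":0},{"translation":[-200,-200,-127],"angular":[0,0,0],"jaw":0},{"translation":[-240,-240,-127],"angular":[0,0,0],"jaw":0},{"translation":[-280,-280,-127],"angular":[0,0,0],"jaw":0},{"translation":[-320,-320,-127],"angular":[0,0,0],"jaw":0}]'
python3 -m creep '[{"translation":[-40,-40,0],"angular":[0,0,-0.1],"jaw":0},{"translation":[-80,-80,0],"angular":[0,0,-0.2],"jaw":0},{"translation":[-128,-132,0],"angular":[0,0,-0.3],"jaw":0},{"translation":[-128,-132,0],"angular":[0,0,-0.455],"jaw":0},{"translation":[-128,-132,0],"angular":[0,0,-0.455],"jaw":0},{"translation":[-128,-132,0],"angular":[0,0,-0.455],"jaw":0},{"translation":[-128,-132,0],"angular":[0,0,-0.455],"jaw":0},{"translation":[-128,-132,0],"angular":[0,0,-0.455],"jaw":0}]'
python3 - <<'E'
from h import *
st(); snap('wrist','w1.png')
for l in ['stand','heater','timer','dial_grip']: print(l,[(np.round(d['rect']).tolist(),round(d['score'],2)) for d in ctrl.look_for('wrist',l)][:3])
E
```

```text
t: 1.8
ee_pos: [406.1, 173.5, 350.1]
orientation: [0.575, 3.087, 0.001]
ft_force: [0.7, 0.5, 0.2]
width: 11.3
grasp_force: 0.0
t: 2.8
ee_pos: [477.3, 6.8, 349.8]
orientation: [-0.136, 3.138, -0.0]
ft_force: [0.1, 0.8, 0.8]
width: 0.9
grasp_force: 0.0
t 2.8 p [477.3   6.8 349.8] x [-0.996 -0.087 -0.   ] y [-0.087  0.996 -0.   ] w 0.9 F [0.1 0.8 0.8] q [-0.01  0.06  1.8  -0.    1.28 -1.67]
stand [([186.0, 154.0, 404.0, 306.0], 0.81)]
heater [([314.0, 415.0, 324.0, 444.0], 0.87)]
timer [([2.0, 138.0, 106.0, 243.0], 0.93), ([510.0, 153.0, 640.0, 182.0], 0.56)]
dial_grip [([1.0, 172.0, 54.0, 214.0], 0.88), ([501.0, 219.0, 640.0, 252.0], 0.7)]
```

View pics/w1.png

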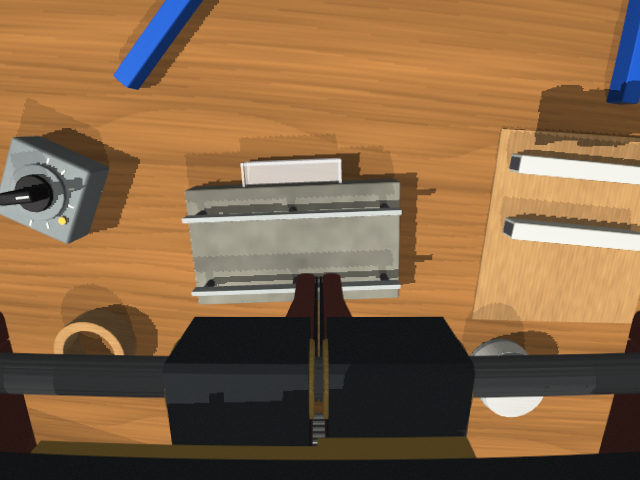

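```bash
cat > fit.py <<'E'
from h import *
from scipy.optimize import least_squares
def fit(cam,mod,uv,x0,info):
    mod=np.array(mod,float)
    def P(v):
        c,s=np.cos(v[2]),np.sin(v[2]); return np.c_[v[0]+c*mod[:,0]-s*mod[:,1],v[1]+s*mod[:,0]+c*mod[:,1],mod[:,2]]
    f=lambda v:(w2pix(cam,P(v),info)-np.array(uv)).ravel()
    r=least_squares(f,x0,x_scale=[10,10,.05]); return r.x,np.abs(r.fun).max()
def rel(h,s):
    d=s[:2]-h[:2]; c,sn=np.cos(h[2]),np.sin(h[2]); return np.array([c*d[0]+sn*d[1],-sn*d[0]+c*d[1],s[2]-h[2]])
E
python3 - <<'E'
from fit import *
np.set_printoptions(suppress=True,precision=3)
wi=ctrl.camera_info('wrist'); ti=ctrl.camera_info('top')
s,e=fit('wrist',[[-75,-130,36],[-75,130,36],[-48,-125,70],[-48,125,70],[42,-125,70],[42,125,70]],[[186,191],[400,182],[183,220],[402,211],[193,292],[400,285]],[540,0,.08],wi)
print('stand',s,e)
h,e=fit('top',[[0,130,30],[0,-130,30]],[[320,165],[401,158]],[740,0,.08],ti); print('heater',h,e)
print('rel',rel(h,s))
hm,e=fit('top',[[0,130,30],[0,-130,30],[20,130,30],[20,-130,30]],[[320,164.5],[401,157.5],[319.5,159],[400.5,151.5]],[740,0,.08],ti); print('heater2',hm,e)
print('box',pix2w('top',[[318,103],[395,99],[398,130],[321,136]],100,ti))
print('off',pix2w('wrist',[[512,155],[505,223]],33,wi),'stud',pix2w('wrist',[[62,220]],52,wi))
im=cv2.imread('pics/top0.png'); cv2.imwrite('pics/t0c.png',cv2.resize(im[90:260,300:500],None,fx=4,fy=3.5,interpolation=cv2.INTER_CUBIC))
E
```

```text
stand [550.339 -15.176   0.126] 1.6497042050337427
heater [741.153   8.384   0.085] 0.5073614916939277
rel [-192.128   -7.209    0.04 ]
heater2 [742.269   8.038   0.089] 0.5864840349132123
box [[ 908.158  141.063  100.   ]
 [ 921.125  -97.287  100.   ]
 [ 819.664 -102.73   100.   ]
 [ 801.035  132.705  100.   ]]
off [[415.458 232.532  33.   ]
 [498.144 240.927  33.   ]] stud [[ 536.062 -297.494   52.   ]]
```

View pics/t0c.png

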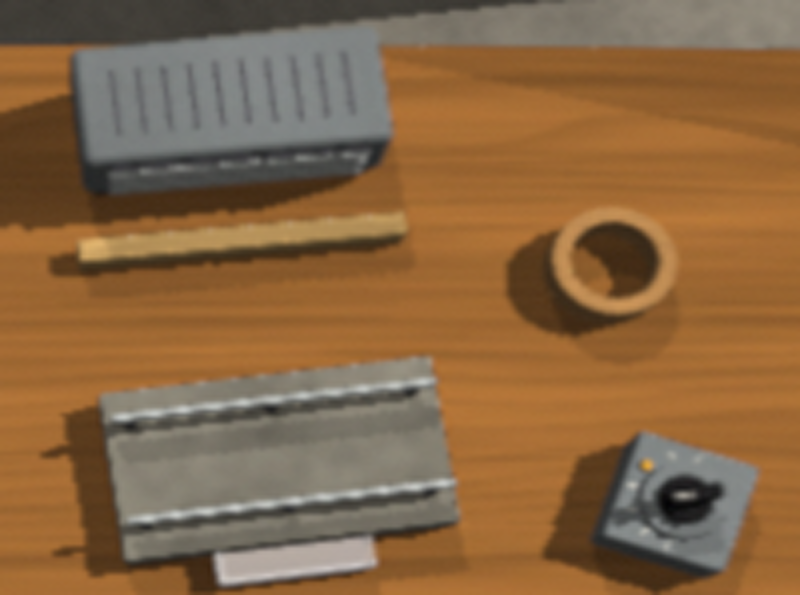

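```bash
cat >> fit.py <<'E'
H=np.array([741.8,8.2,0.087])
def tcp():
    o=ctrl.get_obs(); m=R.from_rotvec(o['orientation']).as_matrix(); p=np.array(o['ee_pos']); 
    return np.round(np.r_[rel(H,np.array([p[0],p[1],np.arctan2(-m[1,0],-m[0,0])])),p[2]],2)
def stat():
    o=ctrl.get_obs(); f=np.array(o['ft_force']); print('tcpH x,y,yaw,z',tcp(),'t',round(o['t'],2),'F',f.round(1),'w',round(o['width'],1))
E
python3 - <<'E'
from fit import *
stat()
s=np.array([550.339,-15.176,0.126]); r=rel(H,s); print(r)
for y in (95,-95): print(r[:2]+R.from_euler('z',r[2]).apply([-85,y,0])[:2])
E
```

```text
tcpH x,y,yaw,z [-263.55   21.12   -0.    349.7 ] t 3.05 F [-0.6 -0.2  0.4] w 0.4
[-1.9276802e+02 -6.6514873e+00  3.9000000e-02]
[-281.40744675   84.96211464]
[-273.99932504 -104.89340867]
```

```bash
python3 -m creep '[{"translation":[25,34,30],"angular":[0,0,0],"jaw":0},{"translation":[46,64,80],"angular":[0,0,0],"jaw":0},{"translation":[46,64,140],"angular":[0,0,0],"jaw":0},{"translation":[46,64,200],"angular":[0,0,0],"jaw":0},{"translation":[46,64,255],"angular":[0,0,0],"jaw":0},{"translation":[46,64,300],"angular":[0,0,0],"jaw":0},{"translation":[46,64,325],"angular":[0,0,0],"jaw":0},{"translation":[46,64,338],"angular":[0,0,0],"jaw":0}]'
python3 -c "
from fit import *
stat()"
```

```text
t: 4.05
ee_pos: [425.6, 65.9, 10.4]
orientation: [0.135, -3.137, 0.0]
ft_force: [0.3, 0.0, 0.6]
width: 0.5
grasp_force: 0.0
tcpH x,y,yaw,z [-309.99   84.92   -0.     10.37] t 4.05 F [0.3 0.  0.6] w 0.5
```

```bash
python3 -m creep '[{"translation":[-15,0,0],"angular":[0,0,0],"jaw":0},{"translation":[-24,0,0],"angular":[0,0,0],"jaw":0},{"translation":[-28,0,0],"angular":[0,0,0],"jaw":0},{"translation":[-32,0,0],"angular":[0,0,0],"jaw":0},{"translation":[-36,0,0],"angular":[0,0,0],"jaw":0},{"translation":[-40,0,0],"angular":[0,0,0],"jaw":0},{"translation":[-44,0,0],"angular":[0,0,0],"jaw":0},{"translation":[-48,0,0],"angular":[0,0,0],"jaw":0}]'
python3 - <<'E'
from fit import *
stat(); snap('top','top1.png'); snap('wrist','w2.png')
i=ctrl.camera_info('top')
print([(np.round(d['rect']).tolist(),round(d['score'],2)) for d in ctrl.look_for('top','stand')][:3])
E
```

```text
t: 5.05
ee_pos: [467.2, 70.3, 11.9]
orientation: [0.134, -3.126, -0.0]
ft_force: [-19.9, 7.7, 11.3]
width: 0.4
grasp_force: 9.9
tcpH x,y,yaw,z [-268.17   85.72   -0.     11.85] t 5.05 F [-19.9   7.7  11.3] w 0.4
[([327.0, 188.0, 415.0, 246.0], 0.62)]
```

View pics/w2.png

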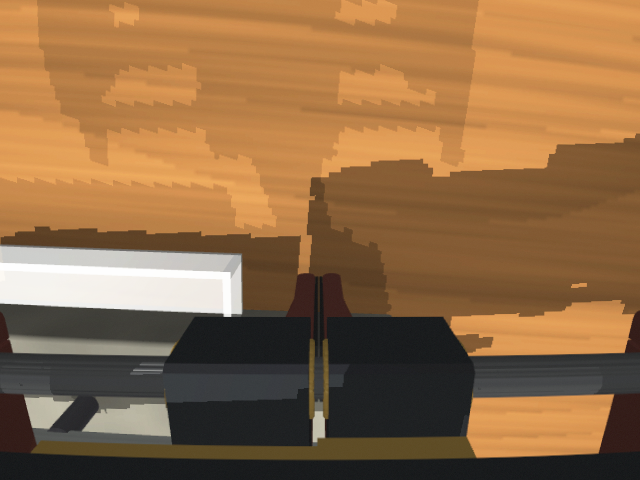

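```bash
python3 -m creep '[{"translation":[35,0,0],"angular":[0,0,0],"jaw":0},{"translation":[40,0,-50],"angular":[0,0,0],"jaw":0},{"translation":[40,-50,-55],"angular":[0,0,0],"jaw":0},{"translation":[40,-100,-55],"angular":[0,0,0],"jaw":0},{"translation":[40,-150,-55],"angular":[0,0,0],"jaw":0},{"translation":[40,-188,-55],"angular":[0,0,0],"jaw":0},{"translation":[40,-188,-20],"angular":[0,0,0],"jaw":0},{"translation":[40,-188,0],"angular":[0,0,0],"jaw":0}]' | grep ee_pos
python3 -m creep '[{"translation":[-20,0,0],"angular":[0,0,0],"jaw":0},{"translation":[-32,0,0],"angular":[0,0,0],"jaw":0},{"translation":[-38,0,0],"angular":[0,0,0],"jaw":0},{"translation":[-44,0,0],"angular":[0,0,0],"jaw":0},{"translation":[-50,0,0],"angular":[0,0,0],"jaw":0},{"translation":[-56,0,0],"angular":[0,0,0],"jaw":0},{"translation":[-58,0,0],"angular":[0,0,0],"jaw":0},{"translation":[-60,0,0],"angular":[0,0,0],"jaw":0}]'
python3 - <<'E'
from fit import *
stat(); im=snap('top','top2.png')[:,:,::-1]; cv2.imwrite('pics/t2c.png',cv2.resize(im[130:280,300:440],None,fx=4,fy=4,interpolation=cv2.INTER_CUBIC))
E
```

```text
ee_pos: [451.7, -121.9, 12.1]
t: 7.2
ee_pos: [505.4, -116.1, 12.2]
orientation: [0.137, -3.13, -0.001]
ft_force: [-17.2, -10.2, 8.7]
width: 0.6
grasp_force: 9.3
tcpH x,y,yaw,z [-246.29 -103.27    0.     12.15] t 7.2 F [-17.2 -10.2   8.7] w 0.6
```

View pics/t2c.png

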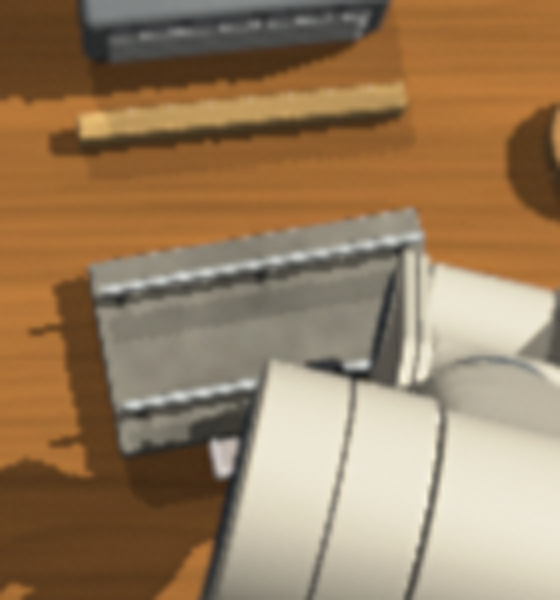

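```bash
cat > topfit.py <<'E'
from fit import *
def tf(fl,fr,nl,off=(300,130),sc=4):
    ti=ctrl.camera_info('top'); uv=np.array([fl,fr,nl],float)/sc+off
    s,e=fit('top',[[75,130,36],[75,-130,36],[-75,130,36]],uv,[600,-10,.08],ti)
    r=rel(H,s); print('rel',r.round(3),'err',e.round(2))
    for y in (95,-95): print('contact',(r[:2]+R.from_euler('z',r[2]).apply([-85,y,0])[:2]).round(1), 'far corner',(r[:2]+R.from_euler('z',r[2]).apply([75,np.sign(y)*130,0])[:2]).round(1))
E
python3 -c "
from topfit import *
tf([90,265],[415,208],[123,453])"
```

```text
rel [-1.66222e+02 -3.81900e+00  8.20000e-02] err 0.42
contact [-258.7   83.9] far corner [-102.2  131.9]
contact [-243.1 -105.5] far corner [ -80.8 -127.2]
```

```bash
python3 -m creep '[{"translation":[40,0,0],"angular":[0,0,0],"jaw":0},{"translation":[45,0,-50],"angular":[0,0,0],"jaw":0},{"translation":[45,50,-55],"angular":[0,0,0],"jaw":0},{"translation":[45,100,-55],"angular":[0,0,0],"jaw":0},{"translation":[45,150,-55],"angular":[0,0,0],"jaw":0},{"translation":[45,189,-55],"angular":[0,0,0],"jaw":0},{"translation":[45,189,-20],"angular":[0,0,0],"jaw":0},{"translation":[45,189,0],"angular":[0,0,0],"jaw":0}]' | grep ee_pos
python3 -m creep '[{"translation":[-22,0,0],"angular":[0,0,0],"jaw":0},{"translation":[-30,0,0],"angular":[0,0,0],"jaw":0},{"translation":[-37,0,0],"angular":[0,0,0],"jaw":0},{"translation":[-44,0,0],"angular":[0,0,0],"jaw":0},{"translation":[-51,0,0],"angular":[0,0,0],"jaw":0},{"translation":[-58,0,0],"angular":[0,0,0],"jaw":0},{"translation":[-65,0,0],"angular":[0,0,0],"jaw":0},{"translation":[-70,0,0],"angular":[0,0,0],"jaw":0}]' | grep -E 'ee_pos|force'
python3 -c "
from fit import *
stat()"
python3 -m creep '[{"translation":[35,0,0],"angular":[0,0,0],"jaw":0},{"translation":[40,0,-50],"angular":[0,0,0],"jaw":0},{"translation":[40,-50,-55],"angular":[0,0,0],"jaw":0},{"translation":[40,-100,-55],"angular":[0,0,0],"jaw":0},{"translation":[40,-150,-55],"angular":[0,0,0],"jaw":0},{"translation":[40,-187,-55],"angular":[0,0,0],"jaw":0},{"translation":[40,-187,-20],"angular":[0,0,0],"jaw":0},{"translation":[40,-187,0],"angular":[0,0,0],"jaw":0}]' | grep ee_pos
python3 -c "
from fit import *
stat()"
```

```text
ee_pos: [450.3, 69.9, 12.1]
ee_pos: [513.2, 75.3, 11.6]
ft_force: [-14.7, 6.4, 4.2]
grasp_force: 7.6
tcpH x,y,yaw,z [-221.87   86.75   -0.     11.56] t 9.25 F [-14.7   6.4   4.2] w -0.1
ee_pos: [495.9, -115.8, 12.0]
tcpH x,y,yaw,z [-255.75 -102.2    -0.     12.04] t 10.25 F [ 0.  -0.3  0.1] w 0.8
```

```bash
python3 -m creep '[{"translation":[-8,0,0],"angular":[0,0,0],"jaw":0},{"translation":[-16,0,0],"angular":[0,0,0],"jaw":0},{"translation":[-23,0,0],"angular":[0,0,0],"jaw":0},{"translation":[-30,0,0],"angular":[0,0,0],"jaw":0},{"translation":[-37,0,0],"angular":[0,0,0],"jaw":0},{"translation":[-44,0,0],"angular":[0,0,0],"jaw":0},{"translation":[-50,0,0],"angular":[0,0,0],"jaw":0},{"translation":[-55,0,0],"angular":[0,0,0],"jaw":0}]' | grep -E 'ee_pos|force'
python3 - <<'E'
from fit import *
stat(); im=snap('top','top3.png')[:,:,::-1]; cv2.imwrite('pics/t3c.png',cv2.resize(im[130:280,300:440],None,fx=4,fy=4,interpolation=cv2.INTER_CUBIC))
E
```

```text
ee_pos: [545.2, -110.6, 12.2]
ft_force: [-17.5, -10.9, 10.2]
grasp_force: 9.3
tcpH x,y,yaw,z [-206.16 -101.31    0.     12.19] t 11.25 F [-17.5 -10.9  10.2] w 0.3
```

View pics/t3c.png

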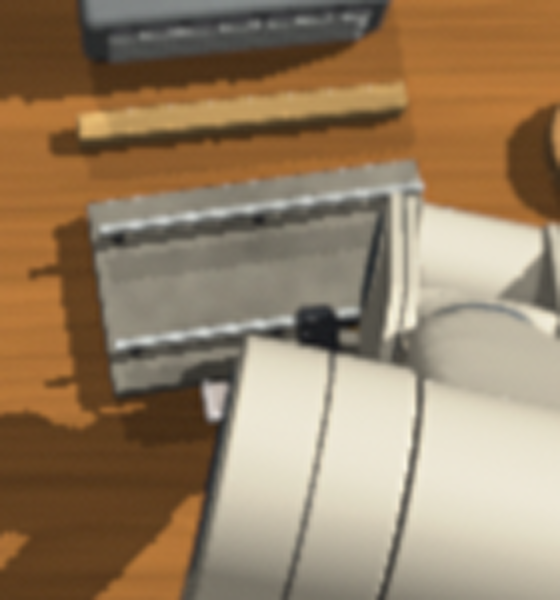

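```bash
python3 -c "
from topfit import *
tf([90,205],[415,160],[115,393])"
python3 -m creep '[{"translation":[40,0,0],"angular":[0,0,0],"jaw":0},{"translation":[45,0,-50],"angular":[0,0,0],"jaw":0},{"translation":[45,50,-55],"angular":[0,0,0],"jaw":0},{"translation":[45,100,-55],"angular":[0,0,0],"jaw":0},{"translation":[45,150,-55],"angular":[0,0,0],"jaw":0},{"translation":[45,189,-55],"angular":[0,0,0],"jaw":0},{"translation":[45,189,-20],"angular":[0,0,0],"jaw":0},{"translation":[45,189,0],"angular":[0,0,0],"jaw":0}]' | grep ee_pos
python3 -c "
from fit import *
stat()"
```

```text
rel [-1.2354e+02 -5.6330e+00  4.7000e-02] err 0.54
contact [-212.9   85.3] far corner [-54.7 127.7]
contact [-204.  -104.5] far corner [ -42.6 -132. ]
ee_pos: [489.9, 75.7, 12.2]
tcpH x,y,yaw,z [-245.08   89.16    0.     12.17] t 12.3 F [ 0.7  0.5 -0.7] w 0.4
```

```bash
python3 -m creep '[{"translation":[-22,0,0],"angular":[0,0,0],"jaw":0},{"translation":[-32,0,0],"angular":[0,0,0],"jaw":0},{"translation":[-40,1,0],"angular":[0,0,0],"jaw":0},{"translation":[-47,2,0],"angular":[0,0,0],"jaw":0},{"translation":[-54,4,0],"angular":[0,0,0],"jaw":0},{"translation":[-61,5,0],"angular":[0,0,0],"jaw":0},{"translation":[-68,6,0],"angular":[0,0,0],"jaw":0},{"translation":[-72,7,0],"angular":[0,0,0],"jaw":0}]' | grep -E 'ee_pos|force'
python3 -c "
from fit import *
stat()"
python3 -m creep '[{"translation":[35,0,0],"angular":[0,0,0],"jaw":0},{"translation":[40,0,-50],"angular":[0,0,0],"jaw":0},{"translation":[40,-50,-55],"angular":[0,0,0],"jaw":0},{"translation":[40,-100,-55],"angular":[0,0,0],"jaw":0},{"translation":[40,-150,-55],"angular":[0,0,0],"jaw":0},{"translation":[40,-194,-55],"angular":[0,0,0],"jaw":0},{"translation":[40,-194,-20],"angular":[0,0,0],"jaw":0},{"translation":[40,-194,0],"angular":[0,0,0],"jaw":0}]' | grep ee_pos
python3 -m creep '[{"translation":[-8,0,0],"angular":[0,0,0],"jaw":0},{"translation":[-14,0,0],"angular":[0,0,0],"jaw":0},{"translation":[-20,1,0],"angular":[0,0,0],"jaw":0},{"translation":[-26,2,0],"angular":[0,0,0],"jaw":0},{"translation":[-32,3,0],"angular":[0,0,0],"jaw":0},{"translation":[-37,4,0],"angular":[0,0,0],"jaw":0},{"translation":[-41,5,0],"angular":[0,0,0],"jaw":0},{"translation":[-44,5,0],"angular":[0,0,0],"jaw":0}]' | grep -E 'ee_pos|force'
python3 - <<'E'
from fit import *
stat(); im=snap('top','top4.png')[:,:,::-1]; cv2.imwrite('pics/t4c.png',cv2.resize(im[130:280,300:440],None,fx=4,fy=4,interpolation=cv2.INTER_CUBIC))
E
```

```text
ee_pos: [553.9, 87.9, 11.7]
ft_force: [-17.5, 2.7, 9.1]
grasp_force: 8.7
tcpH x,y,yaw,z [-180.23   95.75   -0.     11.69] t 13.3 F [-17.5   2.7   9.1] w 0.6
ee_pos: [536.8, -109.7, 11.5]
ee_pos: [576.8, -100.6, 11.6]
ft_force: [-12.1, -8.1, 1.4]
grasp_force: 6.3
tcpH x,y,yaw,z [-173.8   -94.01    0.     11.64] t 15.3 F [-12.1  -8.1   1.4] w 0.4
```

View pics/t4c.png

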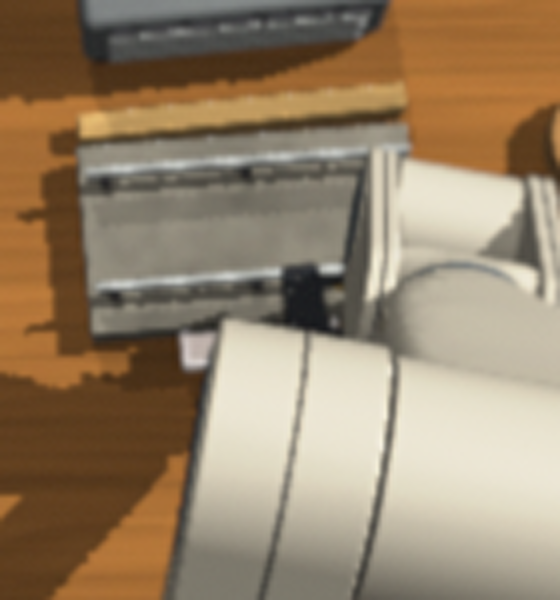

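```bash
python3 -c "
from topfit import *
tf([79,142],[407,122],[92,335])"
python3 -m creep '[{"translation":[35,0,0],"angular":[0,0,0],"jaw":0},{"translation":[40,0,-50],"angular":[0,0,0],"jaw":0},{"translation":[40,50,-55],"angular":[0,0,0],"jaw":0},{"translation":[40,100,-55],"angular":[0,0,0],"jaw":0},{"translation":[40,150,-55],"angular":[0,0,0],"jaw":0},{"translation":[40,190,-55],"angular":[0,0,0],"jaw":0},{"translation":[40,190,-20],"angular":[0,0,0],"jaw":0},{"translation":[40,190,0],"angular":[0,0,0],"jaw":0}]' | grep ee_pos
python3 -m creep '[{"translation":[-15,0,0],"angular":[0,0,0],"jaw":0},{"translation":[-25,0,0],"angular":[0,0,0],"jaw":0},{"translation":[-32,0,0],"angular":[0,0,0],"jaw":0},{"translation":[-38,0,0],"angular":[0,0,0],"jaw":0},{"translation":[-42,0,0],"angular":[0,0,0],"jaw":0},{"translation":[-45,0,0],"angular":[0,0,0],"jaw":0},{"translation":[-48,0,0],"angular":[0,0,0],"jaw":0},{"translation":[-48,0,0],"angular":[0,0,0],"jaw":0}]' | grep -E 'ee_pos|force'
python3 -c "
from fit import *
stat()"
```

```text
rel [-8.3436e+01  2.4750e+00 -2.1000e-02] err 0.67
contact [-166.4   99.3] far corner [ -5.7 130.9]
contact [-170.4  -90.7] far corner [ -11.2 -129.1]
ee_pos: [524.7, 87.2, 12.1]
ee_pos: [563.9, 88.8, 10.8]
ft_force: [-20.8, -0.3, 16.1]
grasp_force: 10.0
tcpH x,y,yaw,z [-170.27   95.76   -0.     10.83] t 17.35 F [-20.8  -0.3  16.1] w 0.3
```

```bash
python3 -m creep '[{"translation":[-2,0,0],"angular":[0,0,0],"jaw":0},{"translation":[-3,0,0],"angular":[0,0,0],"jaw":0},{"translation":[-4,0,0],"angular":[0,0,0],"jaw":0},{"translation":[-4,0,0],"angular":[0,0,0],"jaw":0},{"translation":[-4,0,0],"angular":[0,0,0],"jaw":0},{"translation":[-4,0,0],"angular":[0,0,0],"jaw":0},{"translation":[-4,0,0],"angular":[0,0,0],"jaw":0},{"translation":[-4,0,0],"angular":[0,0,0],"jaw":0}]' | grep -E 'ee_pos|force'
python3 -m creep '[{"translation":[35,0,0],"angular":[0,0,0],"jaw":0},{"translation":[40,0,-50],"angular":[0,0,0],"jaw":0},{"translation":[40,-50,-55],"angular":[0,0,0],"jaw":0},{"translation":[40,-100,-55],"angular":[0,0,0],"jaw":0},{"translation":[40,-150,-55],"angular":[0,0,0],"jaw":0},{"translation":[40,-190,-55],"angular":[0,0,0],"jaw":0},{"translation":[40,-190,-20],"angular":[0,0,0],"jaw":0},{"translation":[40,-190,0],"angular":[0,0,0],"jaw":0}]' | grep ee_pos
python3 -m creep '[{"translation":[-15,0,0],"angular":[0,0,0],"jaw":0},{"translation":[-25,0,0],"angular":[0,0,0],"jaw":0},{"translation":[-30,0,0],"angular":[0,0,0],"jaw":0},{"translation":[-34,0,0],"angular":[0,0,0],"jaw":0},{"translation":[-37,0,0],"angular":[0,0,0],"jaw":0},{"translation":[-40,0,0],"angular":[0,0,0],"jaw":0},{"translation":[-40,0,0],"angular":[0,0,0],"jaw":0},{"translation":[-40,0,0],"angular":[0,0,0],"jaw":0}]' | grep -E 'ee_pos|force'
python3 -c "
from fit import *
stat()"
```

```text
ee_pos: [567.2, 89.8, 10.7]
ft_force: [-22.4, 3.5, 15.6]
grasp_force: 10.8
ee_pos: [551.4, -103.3, 10.6]
ee_pos: [588.4, -100.0, 12.1]
ft_force: [-14.3, -10.6, 7.5]
grasp_force: 7.8
tcpH x,y,yaw,z [-162.26  -94.5     0.     12.13] t 20.35 F [-14.3 -10.6   7.5] w 0.6
```

```bash
python3 -m creep '[{"translation":[-2,0,0],"angular":[0,0,0],"jaw":0},{"translation":[-3,0,0],"angular":[0,0,0],"jaw":0},{"translation":[-4,0,0],"angular":[0,0,0],"jaw":0},{"translation":[-5,0,0],"angular":[0,0,0],"jaw":0},{"translation":[-5,0,0],"angular":[0,0,0],"jaw":0},{"translation":[-5,0,0],"angular":[0,0,0],"jaw":0},{"translation":[-5,0,0],"angular":[0,0,0],"jaw":0},{"translation":[-5,0,0],"angular":[0,0,0],"jaw":0}]' | grep -E 'ee_pos|force'
python3 - <<'E'
from fit import *
stat(); im=snap('top','top5.png')[:,:,::-1]; cv2.imwrite('pics/t5c.png',cv2.resize(im[145:235,310:410],None,fx=7,fy=6,interpolation=cv2.INTER_CUBIC))
E
```

```text
ee_pos: [590.1, -99.8, 12.1]
ft_force: [-23.5, -11.9, 16.4]
grasp_force: 13.0
tcpH x,y,yaw,z [-160.48  -94.45    0.     12.09] t 21.35 F [-23.5 -11.9  16.4] w 0.3
```

View pics/t5c.png

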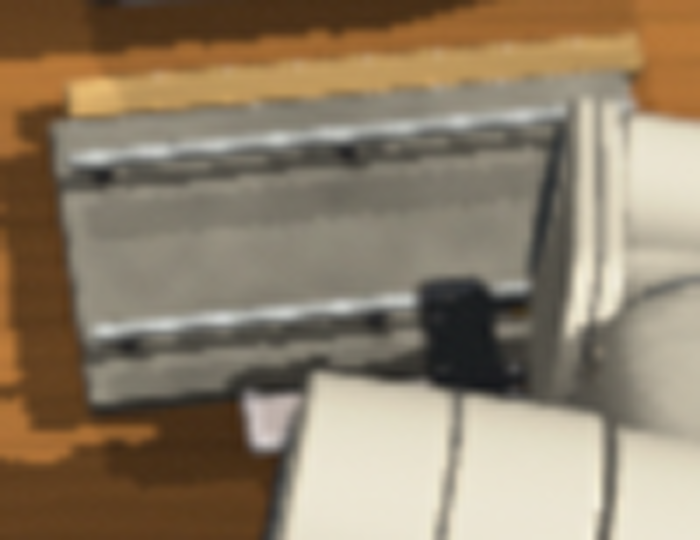

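```bash
python3 -m creep '[{"translation":[35,0,0],"angular":[0,0,0],"jaw":0},{"translation":[40,0,-50],"angular":[0,0,0],"jaw":0},{"translation":[40,50,-55],"angular":[0,0,0],"jaw":0},{"translation":[40,100,-55],"angular":[0,0,0],"jaw":0},{"translation":[40,150,-55],"angular":[0,0,0],"jaw":0},{"translation":[40,198,-55],"angular":[0,0,0],"jaw":0},{"translation":[40,198,-20],"angular":[0,0,0],"jaw":0},{"translation":[40,198,0],"angular":[0,0,0],"jaw":0}]' | grep ee_pos
python3 -m creep '[{"translation":[-15,0,0],"angular":[0,0,0],"jaw":0},{"translation":[-24,0,0],"angular":[0,0,0],"jaw":0},{"translation":[-29,0,0],"angular":[0,0,0],"jaw":0},{"translation":[-32,-1,0],"angular":[0,0,0],"jaw":0},{"translation":[-35,-3,0],"angular":[0,0,0],"jaw":0},{"translation":[-38,-5,0],"angular":[0,0,0],"jaw":0},{"translation":[-40,-8,0],"angular":[0,0,0],"jaw":0},{"translation":[-40,-8,0],"angular":[0,0,0],"jaw":0}]' | grep -E 'ee_pos|force'
python3 -c "
from fit import *
stat()"
```

```text
ee_pos: [540.7, 96.2, 11.6]
ee_pos: [572.1, 90.8, 10.6]
ft_force: [-23.0, 9.7, 9.9]
grasp_force: 10.9
tcpH x,y,yaw,z [-161.92   97.01   -0.     10.63] t 23.4 F [-23.    9.7   9.9] w 0.5
```

```bash
python3 -m creep '[{"translation":[-1,-2,0],"angular":[0,0,0],"jaw":0},{"translation":[-2,-4,0],"angular":[0,0,0],"jaw":0},{"translation":[-3,-6,0],"angular":[0,0,0],"jaw":0},{"translation":[-4,-8,0],"angular":[0,0,0],"jaw":0},{"translation":[-4,-8,0],"angular":[0,0,0],"jaw":0},{"translation":[-4,-8,0],"angular":[0,0,0],"jaw":0},{"translation":[-4,-8,0],"angular":[0,0,0],"jaw":0},{"translation":[-4,-8,0],"angular":[0,0,0],"jaw":0}]' | grep -E 'ee_pos|force'
python3 -c "
from fit import *
stat()"
```

```text
ee_pos: [572.6, 83.9, 9.6]
ft_force: [-31.1, 15.2, 11.1]
grasp_force: 14.9
tcpH x,y,yaw,z [-161.98   90.13   -0.      9.56] t 24.4 F [-31.1  15.2  11.1] w 0.3
```

```bash
python3 -m creep '[{"translation":[30,3,0],"angular":[0,0,0],"jaw":0},{"translation":[45,3,-50],"angular":[0,0,0.0],"jaw":0},{"translation":[55,20,-110],"angular":[0,0,0.18],"jaw":0},{"translation":[65,60,-160],"angular":[0,0,0.36],"jaw":0},{"translation":[80,100,-210],"angular":[0,0,0.54],"jaw":0.5},{"translation":[97,140,-260],"angular":[0,0,0.72],"jaw":0.5},{"translation":[97,175,-310],"angular":[0,0,0.9],"jaw":0.5},{"translation":[97,175,-340],"angular":[0,0,1.08],"jaw":0.5}]' | grep ee_pos
python3 -m creep '[{"translation":[0,0,0],"angular":[0,0,0.18],"jaw":0.5},{"translation":[0,0,0],"angular":[0,0,0.36],"jaw":0.5},{"translation":[0,0,0],"angular":[0,0,0.5],"jaw":0.5},{"translation":[0,0,0],"angular":[0,0,0.58],"jaw":0.5},{"translation":[0,0,0],"angular":[0,0,0.58],"jaw":0.5},{"translation":[0,0,0],"angular":[0,0,0.58],"jaw":0.5},{"translation":[0,0,0],"angular":[0,0,0.58],"jaw":0.5},{"translation":[0,0,0],"angular":[0,0,0.58],"jaw":0.5}]' | grep ee_pos
python3 - <<'E'
from fit import *
st(); a=snap('wrist'); b=snap('top','top6.png'); b=cv2.resize(b[135:235,300:420],None,fx=4,fy=4,interpolation=cv2.INTER_CUBIC)
cv2.imwrite('pics/w3.png',a[:,:,::-1]); cv2.imwrite('pics/t6c.png',b[:,:,::-1])
c=np.zeros((600,800,3),np.uint8); c[:240*1+60,:400]=cv2.resize(a,(400,300)); c[200:600,320:800]=b; c[:300,:400]=cv2.resize(a,(400,300)); cv2.imwrite('pics/m6.png',c[:,:,::-1])
wi=ctrl.camera_info('wrist'); T=np.array(wi['world_from_camera']).tolist(); import json; json.dump(T,open('T3.json','w'))
E
```

```text
ee_pos: [473.7, 250.5, 355.6]
ee_pos: [473.6, 248.7, 351.7]
t 26.4 p [473.6 248.7 351.7] x [0.003 1.    0.   ] y [ 1.    -0.003  0.   ] w 43.8 F [0.5 0.3 1. ] q [ 0.46  0.16  1.69 -0.    1.29  0.46]
```

View pics/m6.png

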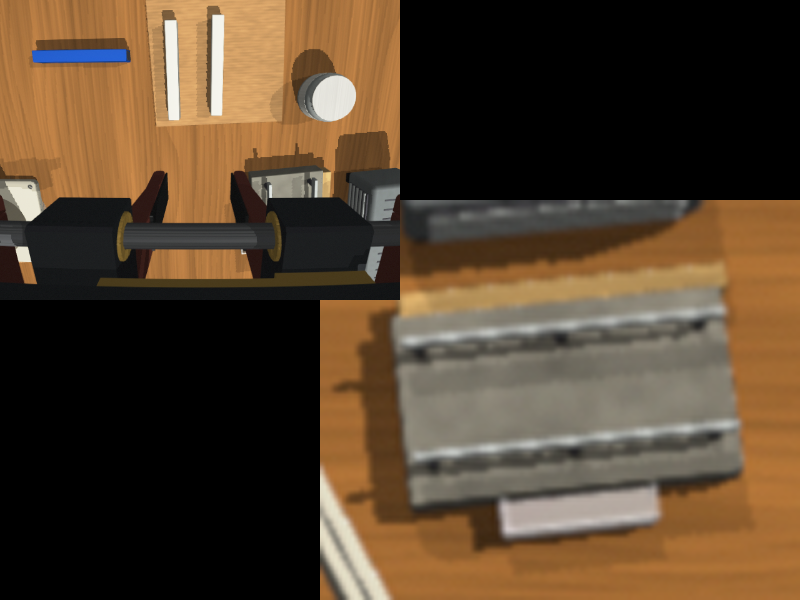

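```bash
cat > whites.py <<'E'
from fit import *
def whites(im,info,z=33,thr=215,cam='wrist',lim=None):
    m=(im.min(2)>thr).astype(np.uint8); out=[]
    n,l,s,c=cv2.connectedComponentsWithStats(m)
    for k in range(1,n):
        if s[k,4]<300: continue
        v,u=np.nonzero(l==k); b=cv2.boxPoints(cv2.minAreaRect(np.c_[u,v].astype(np.float32)))
        p=pix2w(cam,b,z,info)[:,:2]; e=[p[1]-p[0],p[2]-p[1]]; L=[np.linalg.norm(x) for x in e]; a=e[int(L[1]>L[0])]
        out.append((p.mean(0).round(1),np.round(sorted(L),1),round(float(np.arctan(a[1]/a[0]) if abs(a[0])>abs(a[1]) else np.pi/2-np.arctan(a[0]/a[1])),3)))
    return out
E
python3 - <<'E'
from whites import *
import json
wi=ctrl.camera_info('wrist'); im=cv2.imread('pics/w3.png')
for t in (190,225): print(t,*whites(im,wi,thr=t),sep='\n')
ti=ctrl.camera_info('top')
uv=(np.array([[393,318],[724,289],[411,507],[741,470]])-[320,200])/4+[300,135]
s,e=fit('top',[[75,130,36],[75,-130,36],[-75,130,36],[-75,-130,36]],uv,[660,0,.08],ti); print(s,e,rel(H,s))
uv=(np.array([[401,316],[726,285]])-[320,200])/4+[300,135]
s,e=fit('top',[[0,130,30],[0,-130,30]],uv,[740,0,.08],ti); print('bat',s,e)
E
```

```text
190
(array([507.6, 344.1]), array([ 20.1, 177.3]), 1.563)
(array([424. , 335.8]), array([ 20.1, 177.2]), 1.583)
(array([733. , 287.9]), array([82.8, 83.4]), 0.821)
(array([100. ,  74.6]), array([56.3, 86.4]), 1.906)
(array([ 58.8, -68. ]), array([32.4, 45.7]), 1.557)
225
(array([507.4, 344.2]), array([ 18.5, 175.1]), 1.556)
(array([424.1, 335.6]), array([ 19.1, 176.8]), 1.581)
[6.67195081e+02 6.39163136e+00 8.98503622e-02] 0.9935762369724443 [-7.44798847e+01  4.68091396e+00  2.85036216e-03]
bat [7.45647381e+02 7.08648620e+00 9.45844653e-02] 0.31491186580831254
```

```bash
python3 -m creep '[{"translation":[48,17,40],"angular":[0,0,0],"jaw":0.5},{"translation":[95,34,90],"angular":[0,0,0],"jaw":0.5},{"translation":[95,34,145],"angular":[0,0,0],"jaw":0.5},{"translation":[95,34,200],"angular":[0,0,0],"jaw":0.5},{"translation":[95,34,255],"angular":[0,0,0],"jaw":0.5},{"translation":[95,34,300],"angular":[0,0,0],"jaw":0.5},{"translation":[95,34,330],"angular":[0,0,0],"jaw":0.5},{"translation":[95,34,344],"angular":[0,0,0],"jaw":0.5}]' | grep -E 'ee_pos|force'
python3 -m creep '[{"translation":[0,0,0],"angular":[0,0,0],"jaw":0.1},{"translation":[0,0,0],"angular":[0,0,0],"jaw":0},{"translation":[0,0,0],"angular":[0,0,0],"jaw":0},{"translation":[0,0,0],"angular":[0,0,0],"jaw":0},{"translation":[0,0,-15],"angular":[0,0,0],"jaw":0},{"translation":[0,0,-50],"angular":[0,0,0],"jaw":0},{"translation":[0,0,-100],"angular":[0,0,0],"jaw":0},{"translation":[0,0,-150],"angular":[0,0,0],"jaw":0}]'
python3 - <<'E'
from fit import *
st()
E
```

```text
ee_pos: [507.0, 343.1, 5.7]
ft_force: [-0.2, 0.1, -0.1]
grasp_force: 0.0
t: 28.5
ee_pos: [507.4, 343.3, 159.7]
orientation: [-2.225, -2.218, 0.001]
ft_force: [0.3, 0.9, -1.8]
width: 21.9
grasp_force: 30.0
t 28.5 p [507.4 343.3 159.7] x [ 0.003  1.    -0.   ] y [ 1.    -0.003 -0.   ] w 21.9 F [ 0.3  0.9 -1.8] q [ 0.58  0.48  1.7  -0.    0.96  0.58]
```

```bash
python3 -m creep '[{"translation":[-30,14,0],"angular":[0,0,0.16],"jaw":0},{"translation":[-75,34,0],"angular":[0,0,0.32],"jaw":0},{"translation":[-120,55,0],"angular":[0,0,0.48],"jaw":0},{"translation":[-165,76,0],"angular":[0,0,0.64],"jaw":0},{"translation":[-210,97,0],"angular":[0,0,0.8],"jaw":0},{"translation":[-255,118,0],"angular":[0,0,0.96],"jaw":0},{"translation":[-300,138,0],"angular":[0,0,1.12],"jaw":0},{"translation":[-340,156,0],"angular":[0,0,1.28],"jaw":0}]' | grep -E 'ee_pos|force'
python3 - <<'E'
from fit import *
st(); p=totool(np.array([669,-13.5,80])-ctrl.get_obs()['ee_pos']); m=R.from_rotvec(ctrl.get_obs()['orientation']).as_matrix(); print(p, np.arctan2(m[1,0],m[0,0]))
E
```

```text
ee_pos: [663.1, 1.3, 158.5]
ft_force: [1.0, 1.1, -2.0]
grasp_force: 30.0
t 29.5 p [663.1   1.3 158.5] x [0.96  0.278 0.   ] y [ 0.278 -0.96   0.   ] w 21.7 F [ 1.   1.1 -2. ] q [-0.02  0.55  1.58 -0.    1.01  1.27]
[ 1.49913506 15.87048415 78.51189835] 0.28206620985333447
```

```bash
python3 -m creep '[{"translation":[1,8,0],"angular":[0,0,0.1],"jaw":0},{"translation":[1.5,15.9,10],"angular":[0,0,0.19],"jaw":0},{"translation":[1.5,15.9,30],"angular":[0,0,0.19],"jaw":0},{"translation":[1.5,15.9,50],"angular":[0,0,0.19],"jaw":0},{"translation":[1.5,15.9,50],"angular":[0,0,0.19],"jaw":0},{"translation":[1.5,15.9,50],"angular":[0,0,0.19],"jaw":0},{"translation":[1.5,15.9,50],"angular":[0,0,0.19],"jaw":0},{"translation":[1.5,15.9,50],"angular":[0,0,0.19],"jaw":0}]' | grep -E 'ee_pos|force'
python3 - <<'E'
from fit import *
st(); p=totool(np.array([669,-13.5,74])-ctrl.get_obs()['ee_pos']); m=R.from_rotvec(ctrl.get_obs()['orientation']).as_matrix(); print(p, np.arctan2(m[1,0],m[0,0]))
snap('wrist','w4.png')
E
```

```text
ee_pos: [669.2, -11.6, 108.3]
ft_force: [-0.5, -0.5, -1.9]
grasp_force: 30.0
t 30.5 p [669.2 -11.6 108.3] x [0.995 0.098 0.001] y [ 0.098 -0.995  0.   ] w 21.7 F [-0.5 -0.5 -1.9] q [-0.04  0.62  1.59 -0.    0.93  1.44]
[-0.38749604  1.86132509 34.34608616] 0.09812561537232183
```

View pics/w4.png

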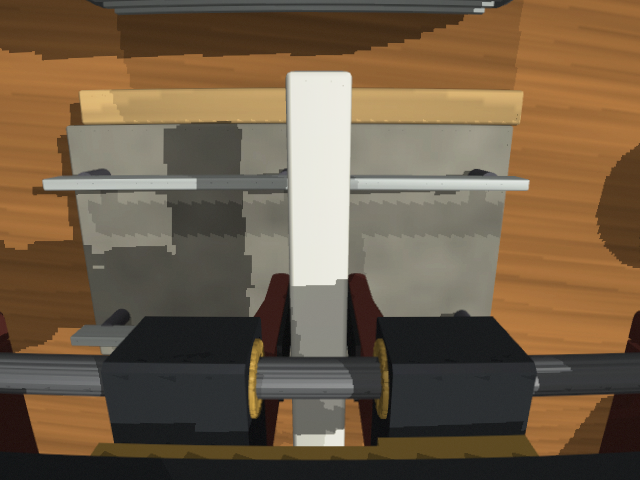

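Run:
```python
from fit import *
np.set_printoptions(suppress=True,precision=3)
wi=ctrl.camera_info('wrist')
print('paver',pix2w('wrist',[[67,127],[515,124]],36,wi)); print('bat back',pix2w('wrist',[[80,91],[522,92]],30,wi)); print('rail far edge',pix2w('wrist',[[43,181],[529,180]],70,wi),'near edge',pix2w('wrist',[[43,190],[529,189]],70,wi))
h,e=fit('wrist',[[20,130,30],[20,-130,30]],[[80,91],[522,92]],[740,0,.08],wi); print('H',h,e)
s,e=fit('wrist',[[48,125,70],[48,-125,70],[42,125,70],[42,-125,70],[75,130,36],[75,-130,36]],[[43,180],[529,179],[43,190],[529,189],[67,127],[515,124]],[667,5,.09],wi); print('S',s,e,rel(h,s))
```

```text
paver [[ 728.224  140.03    36.   ]
 [ 754.375 -115.857   36.   ]]
bat back [[ 748.991  134.995   30.   ]
 [ 772.832 -119.094   30.   ]]
rail far edge [[ 701.919  133.237   70.   ]
 [ 726.16  -112.743   70.   ]] near edge [[ 697.237  133.588   70.   ]
 [ 721.672 -113.788   70.   ]]
H [740.794   6.102   0.094] 3.9952577326689607
S [666.909   5.385   0.099] 3.6201707472328337 [-73.627   6.198   0.006]
```

```bash
python3 -m creep '[{"translation":[-1,2.5,5],"angular":[0,0,0],"jaw":0},{"translation":[-1,2.5,15],"angular":[0,0,0],"jaw":0},{"translation":[-1,2.5,25],"angular":[0,0,0],"jaw":0},{"translation":[-1,2.5,31],"angular":[0,0,0],"jaw":0},{"translation":[-1,2.5,33],"angular":[0,0,0],"jaw":0},{"translation":[-1,2.5,34],"angular":[0,0,0],"jaw":0},{"translation":[-1,2.5,34],"angular":[0,0,0],"jaw":0},{"translation":[-1,2.5,34],"angular":[0,0,0],"jaw":0}]'; python3 -c "
from fit import *
st()"
```

```text
t: 31.55
ee_pos: [667.4, -14.3, 76.0]
orientation: [-3.138, -0.154, 0.002]
ft_force: [-11.2, 0.1, 21.1]
width: 21.5
grasp_force: 30.0
t 31.55 p [667.4 -14.3  76. ] x [ 0.995  0.098 -0.001] y [ 0.098 -0.995 -0.   ] w 21.5 F [-11.2   0.1  21.1] q [-0.04  0.66  1.61 -0.    0.87  1.43]
```

```bash
python3 -m creep '[{"translation":[0,0,-2],"angular":[0,0,0],"jaw":0},{"translation":[0,0,-2],"angular":[0,0,0],"jaw":0.36},{"translation":[0,0,-2],"angular":[0,0,0],"jaw":0.36},{"translation":[0,0,-2],"angular":[0,0,0],"jaw":0.36},{"translation":[0,0,-20],"angular":[0,0,0],"jaw":0.36},{"translation":[0,0,-60],"angular":[0,0,0],"jaw":0.36},{"translation":[0,0,-110],"angular":[0,0,0],"jaw":0.36},{"translation":[0,0,-160],"angular":[0,0,0],"jaw":0.36}]' | grep -E 'pos|width|force'
python3 - <<'E'
from whites import *
st(); im=snap('wrist','w5.png'); wi=ctrl.camera_info('wrist')
print(*whites(im,wi,100,190),sep='\n')
p=np.array([424,245,352])-ctrl.get_obs()['ee_pos']; print(totool(p))
b=snap('top','top7.png')
E
```

```text
ee_pos: [668.0, -14.3, 236.5]
ft_force: [0.4, -0.7, -0.7]
width: 31.4
grasp_force: 0.0
t 32.55 p [668.  -14.3 236.5] x [0.995 0.098 0.001] y [ 0.098 -0.995  0.   ] w 31.4 F [ 0.4 -0.7 -0.7] q [-0.04  0.47  1.52 -0.    1.15  1.43]
(array([722.3, 232.6]), array([ 7.3, 45.4]), -0.075)
(array([672.6, -14.8]), array([ 20.5, 180.6]), 0.106)
(array([713.2,  73.3]), array([  4.4, 100.8]), 1.67)
(array([725.9, -66. ]), array([ 3.8, 80.5]), 1.672)
(array([630.8,  55.6]), array([ 4.2, 80.4]), 1.669)
(array([643.3, -73.4]), array([ 4.3, 80.2]), 1.666)
(array([481.6, 221.6]), array([14.1, 38.2]), 1.634)
[-219.86225182 -282.16932862 -110.66967498]
```

```bash
python3 -m creep '[{"translation":[-20,-25,-60],"angular":[0,0,-0.16],"jaw":0.5},{"translation":[-48,-60,-90],"angular":[0,0,-0.32],"jaw":0.5},{"translation":[-76,-98,-110],"angular":[0,0,-0.48],"jaw":0.5},{"translation":[-105,-135,-110],"angular":[0,0,-0.64],"jaw":0.5},{"translation":[-134,-172,-110],"angular":[0,0,-0.8],"jaw":0.5},{"translation":[-163,-210,-110],"angular":[0,0,-0.96],"jaw":0.5},{"translation":[-192,-247,-110],"angular":[0,0,-1.12],"jaw":0.5},{"translation":[-220,-282,-110],"angular":[0,0,-1.28],"jaw":0.5}]' | grep -E 'pos'
python3 -m creep '[{"translation":[0,0,0],"angular":[0,0,-0.1],"jaw":0.5},{"translation":[0,0,0],"angular":[0,0,-0.204],"jaw":0.5},{"translation":[0,0,0],"angular":[0,0,-0.204],"jaw":0.5},{"translation":[0,0,0],"angular":[0,0,-0.204],"jaw":0.5},{"translation":[0,0,0],"angular":[0,0,-0.204],"jaw":0.5},{"translation":[0,0,0],"angular":[0,0,-0.204],"jaw":0.5},{"translation":[0,0,0],"angular":[0,0,-0.204],"jaw":0.5},{"translation":[0,0,0],"angular":[0,0,-0.204],"jaw":0.5}]' | grep -E 'pos'
python3 - <<'E'
from whites import *
st(); im=snap('wrist','w6.png'); wi=ctrl.camera_info('wrist')
w=whites(im,wi,33,190); print(*w,sep='\n')
o=ctrl.get_obs()
for c,L,a in w:
    if 165<L[1]<190 and L[0]<26: print(totool(np.r_[c,6.5]-o['ee_pos']))
E
```

```text
ee_pos: [420.1, 245.7, 344.0]
ee_pos: [421.5, 244.9, 343.6]
t 34.65 p [421.5 244.9 343.6] x [-0.011  1.    -0.   ] y [ 1.     0.011 -0.   ] w 43.8 F [ 0.4  0.7 -0.4] q [0.5  0.09 1.79 0.   1.26 0.49]
(array([424.7, 335.5]), array([ 19.5, 177. ]), 1.588)
(array([737.2, 288. ]), array([83.3, 83.9]), 0.845)
(array([96.6, 83.5]), array([58.4, 60.4]), 0.483)
[ 90.57874283   4.1163963  337.16685455]
```

```bash
python3 -m creep '[{"translation":[45,3,40],"angular":[0,0,0],"jaw":0.5},{"translation":[90,4,90],"angular":[0,0,0],"jaw":0.5},{"translation":[90.6,4,145],"angular":[0,0,0],"jaw":0.5},{"translation":[90.6,4,200],"angular":[0,0,0],"jaw":0.5},{"translation":[90.6,4,250],"angular":[0,0,0],"jaw":0.5},{"translation":[90.6,4,295],"angular":[0,0,0],"jaw":0.5},{"translation":[90.6,4,325],"angular":[0,0,0],"jaw":0.5},{"translation":[90.6,4,336],"angular":[0,0,0],"jaw":0.5}]' | grep -E 'ee_pos|force'
python3 -m creep '[{"translation":[0,0,0],"angular":[0,0,0],"jaw":0.1},{"translation":[0,0,0],"angular":[0,0,0],"jaw":0},{"translation":[0,0,0],"angular":[0,0,0],"jaw":0},{"translation":[0,0,0],"angular":[0,0,0],"jaw":0},{"translation":[0,0,-15],"angular":[0,0,0],"jaw":0},{"translation":[0,0,-50],"angular":[0,0,0],"jaw":0},{"translation":[0,0,-100],"angular":[0,0,0],"jaw":0},{"translation":[0,0,-150],"angular":[0,0,0],"jaw":0}]'
python3 - <<'E'
from fit import *
st(); print(totool(np.array([664.9,25.3,160])-ctrl.get_obs()['ee_pos']))
E
```

```text
ee_pos: [423.7, 334.9, 5.9]
ft_force: [0.9, -0.0, 0.1]
grasp_force: 0.0
t: 36.7
ee_pos: [424.1, 335.2, 159.8]
orientation: [-2.209, -2.234, 0.0]
ft_force: [0.8, 1.3, -1.8]
width: 21.8
grasp_force: 30.0
t 36.7 p [424.1 335.2 159.8] x [-0.011  1.    -0.   ] y [ 1.     0.011 -0.   ] w 21.8 F [ 0.8  1.3 -1.8] q [0.65 0.39 1.86 0.   0.89 0.64]
[-3.12557299e+02  2.37361917e+02 -1.85995969e-01]
```

```bash
python3 -m creep '[{"translation":[-28,21,0],"angular":[0,0,0.16],"jaw":0},{"translation":[-68,51,0],"angular":[0,0,0.32],"jaw":0},{"translation":[-108,81,0],"angular":[0,0,0.48],"jaw":0},{"translation":[-148,111,0],"angular":[0,0,0.64],"jaw":0},{"translation":[-188,141,0],"angular":[0,0,0.8],"jaw":0},{"translation":[-228,172,0],"angular":[0,0,0.96],"jaw":0},{"translation":[-268,203,0],"angular":[0,0,1.12],"jaw":0},{"translation":[-305,232,0],"angular":[0,0,1.28],"jaw":0}]' | grep -E 'ee_pos|force'
python3 -m creep '[{"translation":[0,0,0],"angular":[0,0,0.1],"jaw":0},{"translation":[0,0,0],"angular":[0,0,0.204],"jaw":0},{"translation":[0,0,20],"angular":[0,0,0.204],"jaw":0},{"translation":[0,0,30],"angular":[0,0,0.204],"jaw":0},{"translation":[0,0,30],"angular":[0,0,0.204],"jaw":0},{"translation":[0,0,30],"angular":[0,0,0.204],"jaw":0},{"translation":[0,0,30],"angular":[0,0,0.204],"jaw":0},{"translation":[0,0,30],"angular":[0,0,0.204],"jaw":0}]' | grep -E 'ee_pos|force'
python3 - <<'E'
from whites import *
st(); o=ctrl.get_obs(); p=totool(np.array([664.8,26.3,77])-o['ee_pos']); m=R.from_rotvec(o['orientation']).as_matrix(); print(p, np.arctan2(m[1,0],m[0,0]))
im=snap('wrist','w7.png'); print(*whites(im,ctrl.camera_info('wrist'),100,190),sep='\n')
E
```

```text
ee_pos: [660.5, 31.5, 158.6]
ft_force: [1.6, -0.6, -1.6]
grasp_force: 30.0
ee_pos: [660.1, 33.1, 128.1]
ft_force: [-0.1, 0.5, -1.6]
grasp_force: 30.0
t 38.7 p [660.1  33.1 128.1] x [0.995 0.098 0.001] y [ 0.098 -0.995  0.   ] w 22.0 F [-0.1  0.5 -1.6] q [ 0.03  0.58  1.61 -0.    0.95  1.5 ]
[ 3.92971182  7.24993328 51.11192737] 0.09802491826825925
(array([705. ,  37.2]), array([27.1, 99.9]), 0.117)
(array([719.6, -34.2]), array([  3.9, 115.2]), 1.664)
(array([646.3, -80.2]), array([ 3. , 37.6]), 1.656)
(array([559.7,  22.6]), array([ 8.6, 26.4]), 1.668)
```

View pics/w7.png

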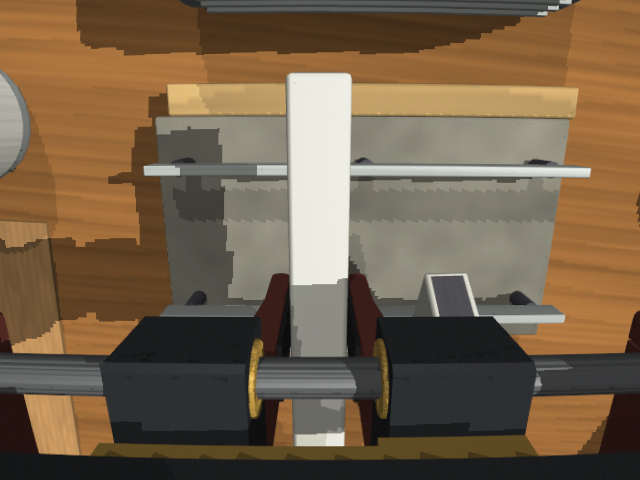

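Run:
```python
from fit import *
a=snap('scene','sc8.png'); a=cv2.resize(a[230:360,200:420],None,fx=3.6,fy=3.6,interpolation=cv2.INTER_CUBIC)
cv2.imwrite('pics/sc8c.png',a[:,:,::-1])
```

```text
(no output)
```

View pics/sc8c.png

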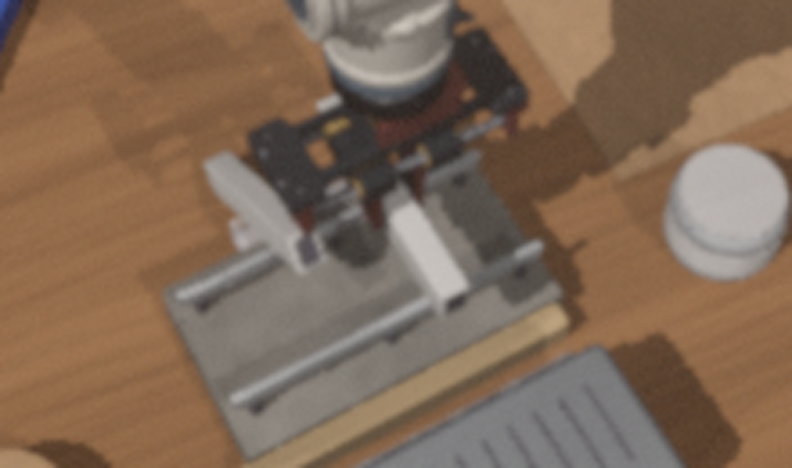

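```bash
python3 -c "
from fit import *
p=pix2w('wrist',[[428,275],[466,275],[480,318],[440,318]],[105,105,80,80]); print(p)
s=np.array([666.9,5.4,.098]); print([rel(s,np.r_[q[:2],.098]).round(1) for q in p])"
python3 -m creep '[{"translation":[4,7,0],"angular":[0,0,0],"jaw":0},{"translation":[4,7,15],"angular":[0,0,0],"jaw":0},{"translation":[4,7,30],"angular":[0,0,0],"jaw":0},{"translation":[4,7,40],"angular":[0,0,0],"jaw":0},{"translation":[4,7,47],"angular":[0,0,0],"jaw":0},{"translation":[4,7,50],"angular":[0,0,0],"jaw":0},{"translation":[4,7,51],"angular":[0,0,0],"jaw":0},{"translation":[4,7,51],"angular":[0,0,0],"jaw":0}]'; python3 -c "
from fit import *
st()"
```

```text
[[667.13300338 -20.12583718 105.        ]
 [668.91017953 -38.97398956 105.        ]
 [635.07404621 -63.24855013  80.        ]
 [632.98630974 -39.86188416  80.        ]]
[array([ -2.3, -25.4,   0. ]), array([ -2.3, -44.4,   0. ]), array([-38.4, -65.2,   0. ]), array([-38.2, -41.7,   0. ])]
t: 39.8
ee_pos: [664.8, 26.5, 77.0]
orientation: [3.138, 0.154, 0.001]
ft_force: [0.7, 0.1, -1.1]
width: 22.0
grasp_force: 30.0
t 39.8 p [664.8  26.5  77. ] x [0.995 0.098 0.001] y [ 0.098 -0.995  0.   ] w 22.0 F [ 0.7  0.1 -1.1] q [ 0.02  0.66  1.61 -0.    0.87  1.5 ]
```

```bash
python3 -m creep '[{"translation":[0,0,1],"angular":[0,0,0],"jaw":0},{"translation":[0,0,1],"angular":[0,0,0],"jaw":0},{"translation":[0,0,1],"angular":[0,0,0],"jaw":0.32},{"translation":[0,0,1],"angular":[0,0,0],"jaw":0.32},{"translation":[0,0,1],"angular":[0,0,0],"jaw":0.32},{"translation":[0,0,-20],"angular":[0,0,0],"jaw":0.32},{"translation":[0,0,-60],"angular":[0,0,0],"jaw":0.32},{"translation":[0,0,-115],"angular":[0,0,0],"jaw":0.32}]' | grep -E 'pos|width|force'
python3 -m creep '[{"translation":[-20,8,-50],"angular":[0,0,0],"jaw":0.32},{"translation":[-50,16,-90],"angular":[0,0,0],"jaw":0.32},{"translation":[-80,24,-115],"angular":[0,0,0],"jaw":0.32},{"translation":[-110,32,-115],"angular":[0,0,0],"jaw":0.32},{"translation":[-140,45,-115],"angular":[0,0,0],"jaw":0.32},{"translation":[-170,50,-115],"angular":[0,0,0],"jaw":0.32},{"translation":[-190,50,-115],"angular":[0,0,0],"jaw":0.32},{"translation":[-190,50,-115],"angular":[0,0,0],"jaw":0.32}]' | grep -E 'pos|width|force'
python3 - <<'E'
from whites import *
st(); im=snap('wrist','w9.png'); print(*whites(im,ctrl.camera_info('wrist'),100,190),sep='\n')
E
```

```text
ee_pos: [663.8, 26.5, 193.1]
ft_force: [1.6, -0.6, -0.0]
width: 28.3
grasp_force: 0.0
ee_pos: [479.6, -42.0, 308.2]
ft_force: [0.4, 0.4, 1.1]
width: 28.2
grasp_force: 0.0
t 41.8 p [479.6 -42.  308.2] x [0.995 0.097 0.002] y [ 0.097 -0.995  0.   ] w 28.2 F [0.4 0.4 1.1] q [-0.11  0.11  1.85 -0.    1.18  1.36]
(array([614.7,  21.1]), array([20.6, 76.3]), 0.102)
(array([610.2,  81.3]), array([ 4.3, 62.8]), 1.671)
(array([626. , -82.5]), array([ 4. , 65.3]), 1.676)
(array([572.1,   5.2]), array([20.4, 72.8]), 1.664)
```

View pics/w9.png

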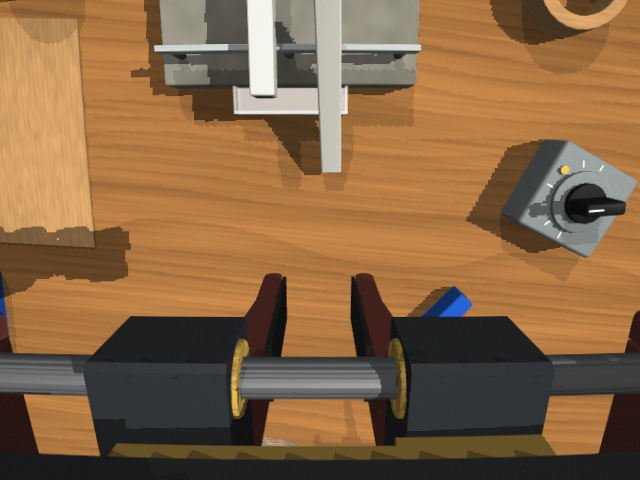

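```bash
python3 -m creep '[{"translation":[-30,0,-20],"angular":[0,0,0],"jaw":0.5},{"translation":[-60,0,-40],"angular":[0,0,0],"jaw":0.5},{"translation":[-80,0,-60],"angular":[0,0,0],"jaw":0.5},{"translation":[-80,0,-60],"angular":[0,0,0],"jaw":0.5},{"translation":[-80,0,-60],"angular":[0,0,0],"jaw":0.5},{"translation":[-80,0,-60],"angular":[0,0,0],"jaw":0.5},{"translation":[-80,0,-60],"angular":[0,0,0],"jaw":0.5},{"translation":[-80,0,-60],"angular":[0,0,0],"jaw":0.5}]' | grep -E 'pos|width|force'
python3 - <<'E'
from whites import *
import pickle
st(); im=snap('wrist','w10.png'); wi=ctrl.camera_info('wrist'); pickle.dump(wi,open('wi10.pkl','wb'))
print([(np.round(d['rect']).tolist(),round(d['score'],2)) for d in ctrl.look_for('wrist','offcut1')][:5])
snap('scene','sc10.png'); print([(np.round(d['rect']).tolist(),round(d['score'],2)) for d in ctrl.look_for('scene','offcut1')][:7])
snap('top','top10.png'); print([(np.round(d['rect']).tolist(),round(d['score'],2)) for d in ctrl.look_for('top','offcut1')][:7])
s=[666.9,5.4,.098]; c,n=np.cos(.098),np.sin(.098)
W=lambda x,y,z:[s[0]+c*x-n*y,s[1]+n*x+c*y,z]
q=w2pix('wrist',[W(48,125,70),W(48,-125,70),W(-48,125,70),W(-48,-125,70),W(-104,60,30),W(-104,-60,30),W(-90,20,100),W(90,20,100)],wi); print(q.round(0).tolist())
# gray/sat map of region
hsv=cv2.cvtColor(im,cv2.COLOR_RGB2HSV)
for r in range(20,300,10): print(r,' '.join('%3d%s'%(hsv[r,u,2],'.' if hsv[r,u,1]<45 else '#') for u in range(215,400,6)))
E
```

```text
ee_pos: [400.8, -49.5, 366.3]
ft_force: [-0.6, -0.6, 0.3]
width: 43.7
grasp_force: 0.0
t 42.85 p [400.8 -49.5 366.3] x [ 0.995  0.098 -0.001] y [ 0.098 -0.995 -0.   ] w 43.7 F [-0.6 -0.6  0.3] q [-0.15 -0.08  1.91  0.    1.32  1.32]
[([315.0, 0.0, 342.0, 98.0], 0.95), ([0.0, 200.0, 31.0, 329.0], 0.78), ([353.0, 211.0, 464.0, 323.0], 0.64), ([255.0, 1.0, 280.0, 20.0], 0.58)]
[([258.0, 272.0, 293.0, 307.0], 0.87), ([287.0, 270.0, 330.0, 332.0], 0.81), ([185.0, 210.0, 210.0, 263.0], 0.79), ([337.0, 156.0, 368.0, 192.0], 0.63), ([428.0, 151.0, 446.0, 192.0], 0.61)]
[([148.0, 253.0, 174.0, 311.0], 0.95), ([349.0, 153.0, 363.0, 209.0], 0.94), ([240.0, 290.0, 251.0, 349.0], 0.89), ([369.0, 177.0, 386.0, 234.0], 0.84)]
[[164.0, -122.0], [416.0, -125.0], [170.0, -20.0], [412.0, -21.0], [242.0, 44.0], [346.0, 44.0], [269.0, 14.0], [265.0, -195.0]]
20  44.  43.  43.  42.  43.  60.  43.  43.  30.  32.  31. 111.  44.  44.  42.  42.  46.  49. 187. 189. 191.  45.  45.  46.  44.  43.  40.  43.  44.  44.  42.
30  72#  72#  73#  75#  76# 208. 200. 203. 202. 201. 202. 202. 202. 202. 202. 202. 203. 203.
[... 3493 characters left out ...]
178# 177# 177# 172# 169# 167# 168# 169# 171# 174# 170# 173# 161#
260 177# 179# 183# 183# 179# 175# 175# 175# 175# 173# 170# 168# 182# 178# 176# 176# 179# 181# 181# 179# 179# 181# 183# 186# 184# 184# 181# 178# 164# 102# 101#
270 169# 171# 173# 171# 169# 168# 168# 168# 165# 163# 158# 159# 166# 171# 174# 173# 174# 175# 172# 168# 164# 164# 162# 165# 165# 163# 163# 101#  94#  67.  92#
280 167# 164# 164# 163# 163#  61#  61#  63#  35# 166# 166# 167# 169# 171# 173# 172# 173# 171# 170# 171# 169# 170# 173# 171# 169# 104#  23.  73#  72#  72# 212#
290 169# 169# 173# 177#  67#  60#  62#  60#  18. 172# 168# 163# 160# 160# 157# 172# 170# 169# 168# 169# 169# 168# 168# 166#  94#  92#  15.  27#  61#  62#  61#
```

```bash
cat > tilt.py <<'E'
from fit import *
import pickle
np.set_printoptions(suppress=True,precision=2)
wi=pickle.load(open('wi10.pkl','rb')); T10=np.array(wi['world_from_camera']); ti=ctrl.camera_info('top'); si=ctrl.camera_info('scene')
def toolT(p,yaw):
    c,s=np.cos(yaw),np.sin(yaw); M=np.eye(4); M[:3,:3]=np.array([[c,s,0],[s,-c,0],[0,0,-1]]); M[:3,3]=p; return M
C=np.linalg.inv(toolT([400.8,-49.5,366.3],.098))@T10
w7=dict(wi); w7['world_from_camera']=toolT([660.1,33.1,128.1],.098)@C
w9=dict(wi); w9['world_from_camera']=toolT([479.6,-42,308.2],.097)@C
L=np.array([[i*90,j*11,k*15] for i in(-1,1) for j in(-1,1) for k in(-1,1)],float)
S0=np.array([666.9,5.4,0]); RS=R.from_euler('z',.098)
def corners(v): # own x,y,z of centre, pitch up, yaw rel
    return S0+RS.apply(np.array(v[:3])+(R.from_euler('z',v[4])*R.from_euler('y',-v[3])).apply(L))
def rect(cam,info,v):
    q=w2pix(cam,corners(v),info); return np.r_[q.min(0),q.max(0)]
# corner index: i*4+j*2+k
def ends(v):
    c=corners(v); a=w2pix('wrist',c[[1,3]],wi); b=w2pix('wrist',c[[5,7]],w7); n=w2pix('wrist',c[[1,3]],w9)
    return a,b,n
if __name__=='__main__':
    vb=[0,20.5,85,0,0]
    bt=rect('top',ti,vb)-[349,153,363,209]; bs=rect('scene',si,vb)-[287,270,330,332]; print('B bias',bt,bs)
    At=np.array([369,177,386,234])+.7*bt; As=np.array([258,272,293,307.])
    def f(v):
        a,b,n=ends(v)
        return np.r_[(rect('top',ti,v)-At)/1.5,(a-[[341,99],[319,99]]).ravel()/1.5,(b-[[466,275],[428,275]]).ravel()/6,(n-[[341,172],[321,172]]).ravel()/1.5,v[4]/.05]
    for th in(.1,.5):
        r=least_squares(f,[-90,-30,60,th,0],x_scale=[10,10,10,.1,.1]); v=r.x; print(v,r.cost); print(r.fun)
    c=RS.inv().apply(corners(v)-S0); print(c); print('scene',rect('scene',si,v),As)
E
python3 tilt.py
```

```text
B bias [ 0.46 -2.86  1.37  1.86] [-0.29 -2.4  -2.2  -1.71]
[-77.09 -37.73  58.75   0.41   0.05] 2.7752755587518902
[ 0.65 -0.07 -0.73 -0.08 -1.01 -0.33  1.13  0.31  0.65 -0.29 -0.54  0.09
  0.07 -0.26 -0.22  0.43  0.99]
[-77.09 -37.73  58.75   0.41   0.05] 2.7752755587519697
[ 0.65 -0.07 -0.73 -0.08 -1.01 -0.33  1.13  0.31  0.65 -0.29 -0.54  0.09
  0.07 -0.26 -0.22  0.43  0.99]
[[-152.92  -52.5     8.98]
 [-164.91  -53.09   36.47]
 [-154.01  -30.52    8.98]
 [-166.    -31.12   36.47]
 [  11.83  -44.34   81.03]
 [  -0.16  -44.94  108.52]
 [  10.74  -22.37   81.03]
 [  -1.25  -22.96  108.52]]
scene [255.89 268.98 294.   313.33] [258. 272. 293. 307.]
```

```bash
cat > tilt2.py <<'E'
from tilt import *
bt=np.array([.46,-2.86,1.37,1.86]); At=np.array([369,177,386,234])+.7*bt
def V(p):
    th=np.arctan2(70,-48-p[0]); return [p[0]+90*np.cos(th)-15*np.sin(th),p[1],90*np.sin(th)+15*np.cos(th),th,p[2]]
def f(p):
    v=V(p); a,b,n=ends(v)
    return np.r_[(rect('top',ti,v)-At)/1.5,(a-[[341,99],[319,99]]).ravel()/1.5,(b-[[466,275],[428,275]]).ravel()/6,(n-[[341,172],[321,172]]).ravel()/1.5,p[2]/.05]
r=least_squares(f,[-155,-37,0],x_scale=[10,10,.1]); print(r.x,V(r.x),r.cost); print(r.fun)
E
python3 tilt2.py
python3 - <<'E'
import cv2,numpy as np
for fn,u0,u1,r0,r1 in (('w9',305,360,0,180),):
    h=cv2.cvtColor(cv2.imread('pics/%s.png'%fn),cv2.COLOR_BGR2HSV)
    for r in range(r0,r1,6): print(r,' '.join('%3d%s'%(h[r,u,2],'.' if h[r,u,1]<45 else '#') for u in range(u0,u1,3)))
E
```

```text
[-148.3   -36.04    0.08] [np.float64(-83.07791336580895), np.float64(-36.036634587002155), np.float64(63.80986917250458), np.float64(0.6093416422645146), np.float64(0.07543192910557034)] 77.93387405572592
[ 0.65  1.26 -1.02  0.34 -1.27 -0.15  1.18  0.8   1.5   8.13 -0.26  8.75
 -0.24 -1.32 -0.16 -0.3   1.51]
0 147. 143. 144. 113. 190. 191. 194. 195. 189. 195. 196. 197. 179. 150. 150. 152. 155. 154. 152.
6 148. 149. 149. 109. 191. 192. 188. 194. 195. 196. 196. 196. 178. 145. 146. 149. 152. 152. 153.
12 149. 150. 151. 112. 191. 191. 193. 195. 196. 196. 198. 197. 182. 144. 145. 149. 150. 152. 152.
18 146. 148. 152. 119. 191. 191. 193. 195. 196. 196. 197. 197. 182. 147. 148. 150. 150. 152. 153.
24 150. 151. 154. 134. 193. 191. 193. 194. 196. 195. 197. 198. 186. 154. 154. 154. 153. 153. 154.
30 151. 153. 155. 149. 192. 192. 194. 194. 195. 197. 197. 197. 190. 159. 157. 155. 154. 154. 154.
36 153. 155. 156. 154. 184. 193. 193. 196. 194. 196. 198. 198. 188. 155. 154. 154. 152. 152. 153.
42 153. 154. 155. 154. 171. 193. 194. 194. 194. 196. 198. 199. 189. 153. 152. 150. 149. 149. 152.
48 120.
[... 1461 characters left out ...]
0# 188#
138  80#  80#  79#  78#  78# 122. 192. 192. 195. 198. 198. 197. 167# 156# 157# 155# 179# 179# 178#
144  98# 100# 102# 105# 108# 115. 193. 194. 195. 197. 197. 199. 172# 168# 167# 165# 171# 185# 183#
150 103# 103# 103# 102# 100# 103# 193. 195. 194. 197. 198. 199. 159# 147# 148# 153# 169# 188# 189#
156  93#  91#  98#  99# 100# 100# 193. 194. 195. 196. 197. 199. 164# 155# 154# 155# 176# 176# 174#
162 104# 103# 105# 105# 105# 106# 193. 194. 194. 196. 197. 198. 163# 157# 157# 175# 180# 181# 183#
168  98#  98# 100# 101# 102# 100# 196. 194. 195. 196. 197. 199. 163# 160# 161# 185# 186# 185# 185#
174 101# 100#  98# 100#  99# 119# 153# 152# 152# 153# 152# 153# 152# 151# 173# 171# 172# 172# 175#
```

```bash
sed -i 's/c\[\[5,7\]\],w7/c[[4,6]],w7/' tilt.py; python3 tilt2.py
python3 - <<'E'
from tilt import *
import tilt2
c=corners(tilt2.V(tilt2.r.x)); print(w2pix('wrist',c[[5,7]],w7)); print(rect('scene',si,tilt2.V(tilt2.r.x)),[258,272,293,307])
print(RS.inv().apply(c-S0))
E
```

```text
[-148.51  -38.61    0.05] [np.float64(-83.22596960190765), np.float64(-38.613355201120605), np.float64(63.7455630257063), np.float64(0.6083560888243323), np.float64(0.047098914758511794)] 6.338652066245378
[ 1.72  1.21 -0.94  0.34 -1.13  0.22  1.31  0.81  0.22 -0.88 -0.77 -0.53
 -0.08 -0.93 -0.02 -0.29  0.94]
[-148.51  -38.61    0.05] [np.float64(-83.22596960190765), np.float64(-38.613355201120605), np.float64(63.7455630257063), np.float64(0.6083560888243323), np.float64(0.047098914758511794)] 6.338652066245378
[ 1.72  1.21 -0.94  0.34 -1.13  0.22  1.31  0.81  0.22 -0.88 -0.77 -0.53
 -0.08 -0.93 -0.02 -0.29  0.94]
[[484.49 324.09]
 [436.12 326.59]]
[256.17 271.22 291.   305.83] [258, 272, 293, 307]
[[-147.92  -52.67   -0.  ]
 [-165.04  -53.48   24.62]
 [-148.95  -30.7    -0.  ]
 [-166.08  -31.51   24.62]
 [  -0.37  -45.72  102.87]
 [ -17.5   -46.53  127.49]
 [  -1.41  -23.74  102.87]
 [ -18.54  -24.55  127.49]]
```

```bash
cat > grasp.py <<'E'
from fit import *
np.set_printoptions(suppress=True,precision=3)
S0=np.array([666.9,5.4,0]); RS=R.from_euler('z',.098)
c=S0+RS.apply([-83.2,-38.6,63.7]); th=.608; yaw=.098+.047
x=np.array([np.cos(th)*np.cos(yaw),np.cos(th)*np.sin(yaw),np.sin(th)]); z=np.array([np.sin(th)*np.cos(yaw),np.sin(th)*np.sin(yaw),-np.cos(th)]); y=np.cross(z,x)
G=R.from_matrix(np.c_[x,y,z]); tcp_g=c+12.7*z
def go(back):
    o=ctrl.get_obs(); C=R.from_rotvec(o['orientation']); print('shift',C.inv().apply(tcp_g-back*z-o['ee_pos']),'rot',(C.inv()*G).as_rotvec())
E
python3 -c "
from grasp import *
st();print(c,tcp_g,tcp_g-90*z);go(90)"
```

```text
t 43.15 p [400.7 -49.6 366.7] x [ 0.995  0.098 -0.   ] y [ 0.098 -0.995  0.   ] w 43.7 F [ 0.2 -0.3  1.4] q [-0.15 -0.08  1.91 -0.    1.32  1.32]
[587.876 -41.155  63.7  ] [595.054 -40.107  53.276] [544.183 -47.536 127.147]
shift [143.007  11.951 239.509] rot [ 0.014  0.608 -0.046]
```

```bash
python3 -m creep '[{"translation":[10,2,30],"angular":[0.003,0.13,-0.01],"jaw":0.42},{"translation":[25,4,65],"angular":[0.006,0.26,-0.02],"jaw":0.42},{"translation":[40,6,100],"angular":[0.009,0.4,-0.03],"jaw":0.42},{"translation":[60,8,135],"angular":[0.012,0.52,-0.04],"jaw":0.42},{"translation":[85,10,170],"angular":[0.014,0.608,-0.046],"jaw":0.42},{"translation":[115,12,205],"angular":[0.014,0.608,-0.046],"jaw":0.42},{"translation":[143,12,239],"angular":[0.014,0.608,-0.046],"jaw":0.42},{"translation":[143,12,239],"angular":[0.014,0.608,-0.046],"jaw":0.42}]' | grep -E 'pos|width|force'
python3 - <<'E'
from grasp import *
st(); go(0); im=snap('wrist','w11.png')
print(w2pix('wrist',[c+R.from_matrix(np.c_[x,y,z]).apply(q) for q in ([90,-11,-15],[90,11,-15],[-90,-11,-15],[-90,11,-15],[20,-11,-15],[20,11,-15],[60,-11,-15],[60,11,-15])]).round(0).tolist())
h=cv2.cvtColor(im,cv2.COLOR_RGB2HSV)
for r in range(0,300,12): print(r,' '.join('%3d%s'%(h[r,u,2],'.' if h[r,u,1]<45 else '#') for u in range(260,390,5)))
E
```

```text
ee_pos: [536.1, -43.6, 149.2]
ft_force: [1.4, 0.3, 0.4]
width: 36.9
grasp_force: 0.0
t 44.15 p [536.1 -43.6 149.2] x [0.805 0.119 0.581] y [ 0.153 -0.988 -0.011] w 36.9 F [1.4 0.3 0.4] q [-0.24  0.3   2.26  1.59  0.23 -0.34]
shift [ -7.817   6.613 112.209] rot [-0.014 -0.012  0.001]
[[310.0, 106.0], [347.0, 106.0], [311.0, 377.0], [343.0, 377.0], [310.0, 223.0], [345.0, 223.0], [310.0, 158.0], [346.0, 158.0]]
0  37.  37.  35.  36.  36.  33.  36.  35.  34.  37.  36.  37.  35.  36.  36.  35.  35.  43.  42.  48.  58.  59.  67.  71.  71.  71.
12  36.  36.  36.  36.  34.  33.  35.  36.  38.  35.  33.  36.  34.  35.  36.  39.  39.  40.  47.  49.  57.  64.  64.  70.  71.  72.
24 243. 244. 245. 147.  36.  38.  37.  36.  37.  38.  36.  37.  36.  37.  35.  35.  35.  37.  35.  40.  46.  52.  54.  61.  65.  66.
36 243. 244. 244. 171.  60.  48.  49.  39.  39.  42.  38.  36.  36.  36.  35.  35.  35.  38.  36.  37.  35.  36.  34.  38.  37.  40.
48 243. 244. 234. 171.  73#  73#  71#  67#  66#  63#  62#  55#  56#  52#  48.  49.  48.  48.  49.  49.  50.  51.  50.  51.  51.  53.
60 244. 244. 179. 170. 
[... 1952 characters left out ...]
 145. 137. 140. 137. 136. 135.
240  62.  61.  61.  61.  59.  59.  61.  63.  66.  64.  65. 203. 204. 206. 207. 207. 207. 209. 126. 127. 128. 127. 127. 128. 129. 127.
252  50.  51.  49.  50.  49.  50.  51.  51.  50.  53.  54. 204. 204. 205. 205. 206. 208. 186.  53.  55.  57.  58.  65.  73.  81.  89.
264 197. 199. 198. 200. 199. 199. 199. 199. 197. 198. 198. 202. 204. 205. 204. 206. 207. 196. 188. 105#  71#  63#  56#  51.  52.  50.
276 107# 108# 109# 123. 200. 199. 199. 199. 199. 199. 199. 203. 204. 204. 204. 206. 207. 190. 212. 152# 144# 133# 108# 108# 107# 163#
288 107# 107#  39.  45. 157. 156. 156. 157. 157. 159. 165. 201. 203. 204. 205. 206. 207. 225. 235. 153# 137#  34.  99# 109# 107# 108#
```

```bash
python3 -m creep '[{"translation":[-6,4,12],"angular":[-0.014,-0.012,0],"jaw":0.42},{"translation":[-11,6.6,25],"angular":[-0.014,-0.012,0],"jaw":0.42},{"translation":[-11,6.6,38],"angular":[-0.014,-0.012,0],"jaw":0.42},{"translation":[-11,6.6,50],"angular":[-0.014,-0.012,0],"jaw":0.42},{"translation":[-11,6.6,60],"angular":[-0.014,-0.012,0],"jaw":0.42},{"translation":[-11,6.6,65],"angular":[-0.014,-0.012,0],"jaw":0.42},{"translation":[-11,6.6,65],"angular":[-0.014,-0.012,0],"jaw":0.42},{"translation":[-11,6.6,65],"angular":[-0.014,-0.012,0],"jaw":0.42}]' | grep -E 'pos|width|force'
python3 -c "
from grasp import *
st();go(0)"
```

```text
ee_pos: [564.5, -44.6, 90.8]
ft_force: [0.2, 0.2, 0.0]
width: 37.2
grasp_force: 0.0
t 45.2 p [564.5 -44.6  90.8] x [0.812 0.12  0.571] y [ 0.146 -0.989  0.   ] w 37.2 F [0.2 0.2 0. ] q [-0.21  0.47  2.22  2.12  0.24 -0.86]
shift [ 3.961 -0.018 48.491] rot [-0.001  0.     0.001]
```

```bash
python3 -m creep '[{"translation":[0,0,10],"angular":[0,0,0],"jaw":0.42},{"translation":[0,0,20],"angular":[0,0,0],"jaw":0.42},{"translation":[0,0,30],"angular":[0,0,0],"jaw":0.42},{"translation":[0,0,38],"angular":[0,0,0],"jaw":0.42},{"translation":[0,0,44],"angular":[0,0,0],"jaw":0.42},{"translation":[0,0,47],"angular":[0,0,0],"jaw":0.42},{"translation":[0,0,47],"angular":[0,0,0],"jaw":0.42},{"translation":[0,0,47],"angular":[0,0,0],"jaw":0.42}]' | grep -E 'pos|width|force'
python3 -c "
from grasp import *
st();go(0)"
```

```text
ee_pos: [591.0, -40.8, 51.9]
ft_force: [0.0, -0.9, 0.6]
width: 37.0
grasp_force: 0.0
t 46.2 p [591.  -40.8  51.9] x [0.812 0.12  0.571] y [ 0.146 -0.989  0.   ] w 37.0 F [ 0.  -0.9  0.6] q [-0.19  0.58  2.17  2.35  0.27 -1.08]
shift [ 4.146 -0.058  1.245] rot [-0.001  0.001  0.001]
```

```bash
python3 -m creep '[{"translation":[0,0,0],"angular":[0,0,0],"jaw":0.1},{"translation":[0,0,0],"angular":[0,0,0],"jaw":0},{"translation":[0,0,0],"angular":[0,0,0],"jaw":0},{"translation":[0,0,0],"angular":[0,0,0],"jaw":0},{"translation":[6,0,-8],"angular":[0,0,0],"jaw":0},{"translation":[20,0,-29],"angular":[0,0,0],"jaw":0},{"translation":[40,0,-57],"angular":[0,0,0],"jaw":0},{"translation":[60,0,-86],"angular":[0,0,0],"jaw":0}]'
python3 -c "
from grasp import *
st()
o=ctrl.get_obs(); C=R.from_rotvec(o['orientation']); yw=.098; G2=R.from_matrix(np.array([[np.cos(yw),np.sin(yw),0],[np.sin(yw),-np.cos(yw),0],[0,0,-1.]])); print((C.inv()*G2).as_rotvec())
print(C.inv().apply([620,-40,170]-np.array(o['ee_pos'])))"
```

```text
t: 47.2
ee_pos: [591.8, -37.4, 131.7]
orientation: [-2.938, -0.221, -0.922]
ft_force: [0.2, 0.4, -1.9]
width: 21.8
grasp_force: 30.0
t 47.2 p [591.8 -37.4 131.7] x [0.811 0.12  0.572] y [ 0.152 -0.988 -0.009] w 21.8 F [ 0.2  0.4 -1.9] q [-0.19  0.4   2.16  1.53  0.2  -0.23]
[-0.025 -0.609  0.05 ]
[ 44.447   6.498 -15.734]
```

```bash
python3 -m creep '[{"translation":[15,2,-16],"angular":[0,0,0],"jaw":0},{"translation":[25,3,-16],"angular":[-0.004,-0.1,0.008],"jaw":0},{"translation":[35,4,-16],"angular":[-0.008,-0.2,0.016],"jaw":0},{"translation":[44,6,-16],"angular":[-0.012,-0.3,0.025],"jaw":0},{"translation":[44,6,-16],"angular":[-0.016,-0.4,0.033],"jaw":0},{"translation":[44,6,-16],"angular":[-0.02,-0.5,0.042],"jaw":0},{"translation":[44,6,-16],"angular":[-0.025,-0.609,0.05],"jaw":0},{"translation":[44,6,-16],"angular":[-0.025,-0.609,0.05],"jaw":0}]' | grep -E 'pos|width|force'
python3 - <<'E'
from whites import *
from grasp import G
def T():
    o=ctrl.get_obs(); C=R.from_rotvec(o['orientation']); yw=.098; G2=R.from_matrix(np.array([[np.cos(yw),np.sin(yw),0],[np.sin(yw),-np.cos(yw),0],[0,0,-1.]])); print('rot',(C.inv()*G2).as_rotvec().round(3))
    print('sh',C.inv().apply([668.9,-14.5,125]-np.array(o['ee_pos'])))
st(); T(); im=snap('wrist','w12.png'); wi=ctrl.camera_info('wrist')
h=cv2.cvtColor(im,cv2.COLOR_RGB2HSV)
for r in range(48,130,4): print(r,' '.join('%3d%s'%(h[r,u,2],'.' if h[r,u,1]<45 else '#') for u in range(270,375,5)))
o=ctrl.get_obs(); C=R.from_rotvec(o['orientation']); print([w2pix('wrist',np.array(o['ee_pos'])+C.apply([xx,yy,zz]),wi).round(0).tolist() for xx in (86,90) for yy in (-11,11) for zz in (-27,)])
E
```

```text
ee_pos: [621.1, -39.1, 169.0]
ft_force: [0.1, -0.2, -2.0]
width: 21.8
grasp_force: 30.0
t 48.2 p [621.1 -39.1 169. ] x [0.995 0.099 0.001] y [ 0.099 -0.995 -0.   ] w 21.8 F [ 0.1 -0.2 -2. ] q [-0.08  0.48  1.68  0.    0.98  1.39]
rot [-0.    -0.001  0.002]
sh [ 49.936 -19.718  44.083]
48 171# 187# 170# 169# 170# 169# 176# 170# 186# 170# 188# 171# 189# 170# 171# 171# 173# 179# 174# 178# 175#
52 132. 135. 133. 138. 141. 143. 144. 142. 140. 142. 144. 144. 146. 143. 144. 144. 146. 146. 147. 146. 147.
56 134. 133. 136. 140. 141. 143. 144. 142. 141. 142. 144. 148. 148. 147. 144. 144. 146. 146. 147. 148. 149.
60 134. 137. 138. 142. 143. 143. 143. 141. 139. 141. 143. 148. 148. 147. 145. 147. 147. 149. 147. 147. 149.
64 134. 137. 138. 126. 231. 231. 232. 231. 232. 231. 232. 232. 232. 233. 233. 233. 220. 152. 150. 150. 149.
68 136. 139. 140. 116. 234. 236. 236. 236. 237. 237. 237. 238. 238. 238. 238. 239. 238. 152. 152. 150. 149.
72 136. 139. 140. 113. 236. 235. 236. 237. 237. 237. 237. 238. 239. 239. 239. 239. 237. 152. 151. 152. 150.
76 137. 139. 139. 112. 235. 236. 236. 236. 237. 236. 237. 
[... 830 characters left out ...]
. 228. 236. 236. 237. 237. 237. 238. 238. 238. 238. 239. 239. 231.  90.  90.  87. 150.
112 118. 135. 133. 108. 227. 236. 236. 237. 238. 238. 238. 239. 239. 238. 239. 240. 230. 148. 149. 150. 151.
116 119. 135. 132. 109. 227. 236. 237. 237. 237. 238. 238. 238. 238. 238. 239. 239. 229. 143. 149. 139. 150.
120 115. 118. 117.  99. 225. 236. 236. 237. 237. 238. 238. 238. 239. 239. 239. 240. 228. 127. 129. 127. 130.
124 117. 116. 117. 108. 224. 236. 236. 237. 237. 237. 238. 239. 239. 238. 239. 239. 226. 128. 125. 128. 129.
128 116. 116. 117. 108. 224. 236. 237. 238. 237. 237. 238. 238. 239. 239. 239. 239. 222. 129. 126. 127. 127.
[[[284.0, 81.0]], [[354.0, 81.0]], [[284.0, 68.0]], [[354.0, 68.0]]]
```

```bash
python3 -m creep '[{"translation":[15,-6,0],"angular":[0,0,0],"jaw":0},{"translation":[30,-12,0],"angular":[0,0,0],"jaw":0},{"translation":[40,-16,5],"angular":[0,0,0],"jaw":0},{"translation":[48,-19.2,15],"angular":[0,0,0],"jaw":0},{"translation":[48,-19.2,25],"angular":[0,0,0],"jaw":0},{"translation":[48,-19.2,35],"angular":[0,0,0],"jaw":0},{"translation":[48,-19.2,35],"angular":[0,0,0],"jaw":0},{"translation":[48,-19.2,35],"angular":[0,0,0],"jaw":0}]' | grep -E 'pos|width|force'
python3 - <<'E'
from whites import *
st(); im=snap('wrist','w13.png'); wi=ctrl.camera_info('wrist')
h=cv2.cvtColor(im,cv2.COLOR_RGB2HSV)
for r in (90,100,110,120,130,140,150,160,180,200,230,250,270): print(r,' '.join('%3d%s'%(h[r,u,2],'.' if h[r,u,1]<45 else '#') for u in range(60,540,16)))
S0=np.array([666.9,5.4,0]); RS=R.from_euler('z',.098)
for q in ([90,31.5,100],[90,9.5,100],[0,31.5,100],[0,9.5,100],[48,125,70],[48,-125,70],[75,130,36],[75,-130,36]): print(q,w2pix('wrist',S0+RS.apply(q),wi).round(0).tolist())
for l in ('offcut1','rails','stand'): print(l,[(np.round(d['rect']).tolist(),round(d['score'],2)) for d in ctrl.look_for('wrist',l)][:4])
E
```

```text
ee_pos: [665.6, -15.9, 134.7]
ft_force: [0.6, -0.2, -0.9]
width: 22.0
grasp_force: 30.0
t 49.25 p [665.6 -15.9 134.7] x [0.995 0.098 0.   ] y [ 0.098 -0.995 -0.   ] w 22.0 F [ 0.6 -0.2 -0.9] q [-0.04  0.58  1.59  0.    0.97  1.43]
90 161# 164# 165# 222# 219# 197# 199# 186# 188# 187# 231. 233. 168. 195# 196# 233. 235. 236. 236. 198# 198# 196# 198# 203# 213# 215# 214# 214# 169# 173#
100 152# 151#  86# 219# 210# 180# 178# 180# 182# 183# 231. 139.  79. 188# 189# 233. 234. 235. 235. 188# 187# 187# 185# 184# 182# 182# 192# 198# 166# 165#
110 151# 158#  90# 193# 197# 173# 176# 179#  89#  91# 138. 139.  84. 185# 187# 233. 234. 236. 236. 187# 187# 186# 184# 184# 183# 182# 181# 180# 164# 159#
120 146# 153# 140. 142. 141. 144.  83.  80.  77.  79. 137. 140.  95. 129. 129. 232. 234. 236. 235. 142. 140. 142. 144. 145. 147. 148. 141. 163# 161# 160#
130 149# 138# 139. 143. 143. 145.  80.  81.  79.  77. 139. 139. 102. 129. 129. 233. 234. 236. 236. 145. 144. 147. 144. 149. 155. 154. 145. 161# 167# 172#
140 156#  89# 138. 143. 144. 144.  80.  82.  80.  77. 137. 138. 111. 130. 129. 233. 234. 236. 235. 1
[... 852 characters left out ...]
  75.  77.  78.  79.  79. 136. 137. 138. 119. 118. 232. 233. 235. 205. 134. 138. 140. 143. 142. 136. 134. 169# 166# 162# 158#
270  98# 100# 102#  81.  80.  78.  78.  76.  75.  74. 135. 136. 137. 110. 114. 232. 233. 234. 180. 124. 139. 135. 134. 132. 130. 136. 167# 163# 162# 158#
[90, 31.5, 100] [[206.0, 81.0]]
[90, 9.5, 100] [[253.0, 80.0]]
[0, 31.5, 100] [[218.0, 265.0]]
[0, 9.5, 100] [[260.0, 265.0]]
[48, 125, 70] [[64.0, 167.0]]
[48, -125, 70] [[502.0, 167.0]]
[75, 130, 36] [[82.0, 120.0]]
[75, -130, 36] [[491.0, 119.0]]
offcut1 [([204.0, 80.0, 268.0, 317.0], 0.96), ([280.0, 59.0, 355.0, 448.0], 0.86)]
rails [([65.0, 156.0, 497.0, 319.0], 0.68)]
stand [([66.0, 116.0, 499.0, 335.0], 0.72)]
```

```bash
python3 -m creep '[{"translation":[1,-0.5,10],"angular":[0,0,0],"jaw":0},{"translation":[1,-0.5,25],"angular":[0,0,0],"jaw":0},{"translation":[1,-0.5,40],"angular":[0,0,0],"jaw":0},{"translation":[1,-0.5,50],"angular":[0,0,0],"jaw":0},{"translation":[1,-0.5,55],"angular":[0,0,0],"jaw":0},{"translation":[1,-0.5,58],"angular":[0,0,0],"jaw":0},{"translation":[1,-0.5,58],"angular":[0,0,0],"jaw":0},{"translation":[1,-0.5,58],"angular":[0,0,0],"jaw":0}]'; python3 -c "
from fit import *
st()"
```

```text
t: 50.45
ee_pos: [666.9, -15.2, 77.0]
orientation: [-3.138, -0.154, -0.002]
ft_force: [0.8, 0.2, -1.5]
width: 21.8
grasp_force: 30.0
t 50.45 p [666.9 -15.2  77. ] x [0.995 0.098 0.001] y [ 0.098 -0.995 -0.   ] w 21.8 F [ 0.8  0.2 -1.5] q [-0.04  0.66  1.61  0.    0.87  1.43]
```

```bash
python3 -m creep '[{"translation":[0,0,1],"angular":[0,0,0],"jaw":0},{"translation":[0,0,2],"angular":[0,0,0],"jaw":0},{"translation":[0,0,3],"angular":[0,0,0],"jaw":0},{"translation":[0,0,3],"angular":[0,0,0],"jaw":0},{"translation":[0,0,3],"angular":[0,0,0],"jaw":0},{"translation":[0,0,3],"angular":[0,0,0],"jaw":0},{"translation":[0,0,3],"angular":[0,0,0],"jaw":0},{"translation":[0,0,3],"angular":[0,0,0],"jaw":0}]'
```

```text
t: 51.45
ee_pos: [666.7, -15.2, 73.7]
orientation: [-3.137, -0.154, -0.001]
ft_force: [-3.5, 0.0, 3.6]
width: 21.9
grasp_force: 30.0
```

Touching the rails; release gently and rise.

```bash
python3 -m creep '[{"translation":[0,0,0],"angular":[0,0,0],"jaw":0.32},{"translation":[0,0,0],"angular":[0,0,0],"jaw":0.32},{"translation":[0,0,0],"angular":[0,0,0],"jaw":0.32},{"translation":[0,0,-5],"angular":[0,0,0],"jaw":0.32},{"translation":[0,0,-25],"angular":[0,0,0],"jaw":0.32},{"translation":[0,0,-60],"angular":[0,0,0],"jaw":0.32},{"translation":[0,0,-110],"angular":[0,0,0],"jaw":0.32},{"translation":[0,0,-160],"angular":[0,0,0],"jaw":0.32}]' | grep -E 'pos|width|force'
python3 -m creep '[{"translation":[-25,15,-30],"angular":[0,0,0],"jaw":0.32},{"translation":[-50,40,-60],"angular":[0,0,0],"jaw":0.32},{"translation":[-75,80,-100],"angular":[0,0,0],"jaw":0.32},{"translation":[-100,120,-120],"angular":[0,0,0],"jaw":0.32},{"translation":[-125,150,-120],"angular":[0,0,0],"jaw":0.32},{"translation":[-150,150,-120],"angular":[0,0,0],"jaw":0.32},{"translation":[-160,150,-120],"angular":[0,0,0],"jaw":0.32},{"translation":[-160,150,-120],"angular":[0,0,0],"jaw":0.32}]' | grep -E 'pos|width|force'
python3 - <<'E'
from whites import *
import pickle
np.set_printoptions(suppress=True,precision=1)
st(); im=snap('wrist','w14.png'); wi=ctrl.camera_info('wrist')
S=np.array([666.9,5.4,.098])
for t in (185,):
  for c,L,a in whites(im,wi,100,t): print(c,L,a,'own',rel(S,np.r_[c,a]).round(3))
tp=snap('top','top14.png')
for l in ('offcut1','stand'): print(l,[(np.round(d['rect']).tolist(),round(d['score'],2)) for d in ctrl.look_for('top',l)][:6])
for l in ('timer','dial_grip'): print(l,[(np.round(d['rect']).tolist(),round(d['score'],2)) for d in ctrl.look_for('wrist',l)][:3])
E
```

```text
ee_pos: [666.6, -15.2, 236.6]
ft_force: [1.2, 0.2, -0.2]
width: 28.2
grasp_force: 0.0
ee_pos: [522.0, -180.1, 354.5]
ft_force: [1.0, -0.6, -0.1]
width: 28.0
grasp_force: 0.0
t 53.45 p [ 522.  -180.1  354.5] x [1.  0.1 0. ] y [ 0.1 -1.   0. ] w 28.0 F [ 1.  -0.6 -0.1] q [-0.3  0.2  1.6  0.   1.3  1.1]
[636.5  22.9] [ 21.  121.1] 0.099 own [-28.5  20.4   0. ]
[640.3 -18.7] [ 21.  119.2] 0.106 own [-28.8 -21.4   0. ]
[628.5 -84.7] [ 3.8 81.1] 1.661 own [-47.  -85.9   1.6]
[581.  -29.7] [ 22.6 104.2] 1.669 own [-88.9 -26.5   1.6]
offcut1 [([349.0, 155.0, 365.0, 212.0], 0.93), ([242.0, 291.0, 253.0, 349.0], 0.79), ([363.0, 150.0, 377.0, 209.0], 0.74), ([318.0, 98.0, 402.0, 164.0], 0.73), ([147.0, 253.0, 172.0, 311.0], 0.66), ([319.0, 155.0, 406.0, 222.0], 0.54)]
stand [([317.0, 153.0, 406.0, 222.0], 0.8), ([342.0, 206.0, 385.0, 219.0], 0.28)]
timer [([379.0, 162.0, 493.0, 270.0], 0.59)]
dial_grip [([420.0, 203.0, 470.0, 239.0], 0.96), ([126.0, 114.0, 229.0, 140.0], 0.45)]
```

Run:
```python
from whites import *
np.set_printoptions(suppress=True,precision=1)
im=cv2.cvtColor(cv2.imread('pics/w14.png'),cv2.COLOR_BGR2RGB); wi=ctrl.camera_info('wrist')
hsv=cv2.cvtColor(im,cv2.COLOR_RGB2HSV)
u0,v0,u1,v1=360,140,510,290
sub=hsv[v0:v1,u0:u1]
def comps(m,mn,z):
    n,l,s,c=cv2.connectedComponentsWithStats(m.astype(np.uint8))
    for k in range(1,n):
        if s[k,4]>=mn: print(s[k].tolist(),c[k]+[u0,v0],pix2w('wrist',[c[k]+[u0,v0]],z,wi)[0,:2])
print('yellow'); comps((sub[...,0]>18)&(sub[...,0]<35)&(sub[...,1]>130)&(sub[...,2]>170),4,51)
print('white'); comps((sub[...,1]<40)&(sub[...,2]>190),3,51)
print('dark'); comps((sub[...,2]<60),60,94)
print('grey'); m=(sub[...,1]<40)&(sub[...,2]>90); 
n,l,s,c=cv2.connectedComponentsWithStats(m.astype(np.uint8)); k=1+np.argmax(s[1:,4]); v,u=np.nonzero(l==k); q=cv2.convexHull(np.c_[u,v]); print(s[k],cv2.approxPolyDP(q,4,True).reshape(-1,2)+[u0,v0])
for r in range(150,275,5): print(r,' '.join('%3d%s'%(hsv[r,x,2],'.' if hsv[r,x,1]<45 else '#') for x in range(376,500,4)))
```

```text
yellow
[57, 46, 7, 7, 42] [419.8 189.1] [ 537.4 -297. ]
white
[77, 41, 2, 7, 12] [437.4 184. ] [ 545.4 -316.6]
[93, 45, 4, 6, 13] [454.6 187.8] [ 543.1 -337.5]
[45, 62, 6, 4, 14] [407.3 203.3] [ 519.2 -285. ]
[72, 87, 14, 2, 18] [438.1 227.4] [ 494.  -326.4]
[46, 95, 5, 4, 11] [408.1 236.5] [ 479.2 -292.2]
[59, 105, 4, 6, 10] [420.4 247.5] [ 467.1 -309.4]
dark
[61, 62, 45, 36, 1130] [441.4 220. ] [ 511.7 -314.3]
grey
[  23   23  108  105 4589] [[490 198]
 [451 267]
 [383 235]
 [421 163]]
150 190# 190# 188# 188# 187# 186# 185# 186# 184# 188# 187# 186# 185# 185# 183# 182# 183# 179# 178# 176# 176# 173# 171# 168# 169# 169# 171# 171# 173# 174# 176#
155 188# 189# 190# 190# 189# 189# 188# 185# 185# 184# 183# 182# 182# 178# 179# 179# 179# 179# 181# 180# 184# 183# 182# 181# 181# 179# 180# 181# 183# 180# 177#
160 174# 177# 185# 186# 179# 183# 187# 190# 169# 153# 155# 185# 183# 180# 180# 179# 177# 179# 179# 177# 178# 176# 177# 177# 175# 176# 174# 178# 177# 180# 181#
165 188# 189# 189# 144# 127# 101# 100#  97#  91#  61.  61.  94. 158. 149# 170# 171# 171# 172# 171# 175# 175# 185# 181# 179# 178# 1
[... 2667 characters left out ...]
131. 130. 130. 149. 156# 178# 176# 174# 170# 165# 162# 161# 160#
255 186# 183# 161# 160# 155#  79#  79#  80#  80#  79#  80#  71# 107. 134. 129. 131. 129. 144. 132. 129. 148. 162# 183# 182# 181# 178# 177# 176# 178# 174# 174#
260 193# 193# 167# 166# 163# 161# 162#  78#  79#  80#  79#  79# 132# 154#  80. 138. 148. 149. 150. 148. 149# 163# 183# 182# 180# 180# 177# 177# 175# 175# 176#
265 183# 178# 179# 177# 151# 148# 147# 148# 149# 149# 151# 155# 157# 157# 158# 174# 169# 101. 151. 142. 165# 187# 190# 187# 187# 187# 184# 181# 179# 184# 184#
270 181# 178# 177# 177# 178# 177# 177# 167# 156# 154# 158# 159# 159# 161# 163# 164# 160# 158# 156# 154# 174# 172# 173# 189# 194# 198# 198# 201# 200# 196# 192#
```

Run:
```python
from whites import *
np.set_printoptions(suppress=True,precision=3)
wi=ctrl.camera_info('wrist')
P={0:(467.1,-309.4),1:(479.2,-292.2),3:(519.2,-285),4:(537.4,-297),5:(545.4,-316.6),6:(543.1,-337.5)}
def f(v): return np.concatenate([[v[0]+v[2]*np.cos(v[3]+np.pi-k*np.pi/6)-p[0],v[1]+v[2]*np.sin(v[3]+np.pi-k*np.pi/6)-p[1]] for k,p in P.items()])
r=least_squares(f,[505,-323,40,0]); print('axis',r.x,r.fun)
p=pix2w('wrist',[[490,198],[451,267],[383,235],[421,163]],50,wi)[:,:2]; print('box',p.mean(0),p,np.arctan2(*(p[0]-p[1])[::-1]))
q=pix2w('wrist',[[432,227.4],[445,227.4]],94,wi)[:,:2]; print('line',q, np.degrees(np.arctan2(*(q.mean(0)-r.x[:2])[::-1])))
im=cv2.imread('pics/w14.png')
print(im[200:242:2,418:474:2].max(2))
```

```text
axis [ 505.298 -323.385   40.791   -0.354] [-0.069  0.139  0.019  0.18   0.222 -0.118 -0.737 -0.307  0.1    0.116
  0.465 -0.009]
box [ 506.542 -322.476] [[ 535.378 -382.337]
 [ 445.675 -351.755]
 [ 477.881 -262.036]
 [ 567.235 -293.775]] -0.328566848093873
line [[ 502.592 -305.54 ]
 [ 504.01  -319.732]] 100.52392816390565
[[ 77 145 152 154 155 153 152 153 152 151 151 152 151 151 151 155 153 153
  154 155 158 168 154 153 152 153 154 152]
 [134 153 153 153 153 153 152 153 109  94  53  38  73  72 103 153 154 154
  154 155 158 161 155 153 154 155 154 154]
 [154 153 151 151 153  97  68  25  32  34  36  35  38  38  40  53 108 154
  154 153 156 158 163 143 152 154 156 155]
 [152 152 150 154  89  45  25  35  35  37  36  35  35  37  37  38  42  72
  154 153 154 154 155 165 152 152 155 156]
 [153 152 120  87  33  28  36  35  33  34  34  36  35  36  37  37  37  38
   82 152 151 153 155 159 151 153 153 156]
 [152 123  89  60  24  34  33  33  32  34  34  35  35  36  34  38  36  36
   41 129 153 154 154 157 141 153 154 153]
 [108  98  80  16  33  34  34  33  34  33  34  35  36  35  34  36  37  37
[... 982 characters left out ...]
114  86  68  33  25  17  15  41  31  31  31  31  32  31  31  31  30  27
   31  29  29  25  25  45 124 153 154 151]
 [142 112  66  65  27  27  14  24  24  25  24  24  24  22  23  22  26  28
  121 121 127 142 133 153 152 153 153 140]
 [147 117  85  66  64  25  26  25  27  26  28  30  28  30  27  30  71 128
  132 133 151 146 155 155 153 153 150 151]
 [148 147 136 122  90  64  52  28  28  30  28  29  28  30  26 119 131 131
  134 133 149 139 155 154 153 154 141 155]
 [122 147 136 124 122 121 122 122 119 100  96  72 117 123 131 132 132 132
  134 135 137 154 155 154 155 145 154 155]
 [ 72 122 145 126 126 128 130 131 129 129 131 130 131 129 131 132 130 131
  134 134 150 152 152 153 151 143 154 161]]
```

```bash
python3 -m creep '[{"translation":[-10,30,0],"angular":[0,0,-0.17],"jaw":0.5},{"translation":[-20,70,0],"angular":[0,0,-0.34],"jaw":0.5},{"translation":[-30,110,0],"angular":[0,0,-0.51],"jaw":0.5},{"translation":[-30.7,141,30],"angular":[0,0,-0.68],"jaw":0.5},{"translation":[-30.7,141,70],"angular":[0,0,-0.85],"jaw":0.5},{"translation":[-30.7,141,110],"angular":[0,0,-1.02],"jaw":0.5},{"translation":[-30.7,141,145],"angular":[0,0,-1.19],"jaw":0.5},{"translation":[-30.7,141,174],"angular":[0,0,-1.36],"jaw":0.5}]' | grep -E 'pos|width|force'
python3 -m creep '[{"translation":[0,0,0],"angular":[0,0,-0.15],"jaw":0.5},{"translation":[0,0,0],"angular":[0,0,-0.28],"jaw":0.5},{"translation":[0,0,0],"angular":[0,0,-0.28],"jaw":0.5},{"translation":[0,0,0],"angular":[0,0,-0.28],"jaw":0.5},{"translation":[0,0,0],"angular":[0,0,-0.28],"jaw":0.5},{"translation":[0,0,0],"angular":[0,0,-0.28],"jaw":0.5},{"translation":[0,0,0],"angular":[0,0,-0.28],"jaw":0.5},{"translation":[0,0,0],"angular":[0,0,-0.28],"jaw":0.5}]' | grep -E 'pos|width|force'
python3 - <<'E'
from fit import *
st(); o=ctrl.get_obs(); C=R.from_rotvec(o['orientation']); m=C.as_matrix(); print('yaw',np.degrees(np.arctan2(m[1,0],m[0,0])),totool(np.array([505.3,-323.4,68])-o['ee_pos']))
im=snap('wrist','w15.png'); wi=ctrl.camera_info('wrist')
a=np.radians(99.7); q=[np.array([505.3+k*np.cos(a),-323.4+k*np.sin(a),94]) for k in (-21,0,10,21)]; print(w2pix('wrist',q,wi).round(0).tolist())
v=im.max(2)
for r in range(200,276,5): print(r,v[r,270:372:4])
E
```

```text
ee_pos: [505.3, -323.2, 177.5]
ft_force: [0.3, -0.6, 0.6]
width: 43.6
grasp_force: 0.0
ee_pos: [505.4, -323.5, 179.5]
ft_force: [-0.2, 0.1, -0.6]
width: 44.2
grasp_force: 0.0
t 55.75 p [ 505.4 -323.5  179.5] x [-0.167  0.986  0.   ] y [0.986 0.167 0.   ] w 44.2 F [-0.2  0.1 -0.6] q [-0.59  0.44  1.72  0.    0.98 -0.76]
yaw 99.59285295863866 [ 1.03971591e-01 -8.57362437e-02  1.11457880e+02]
[[318.0, 274.0], [318.0, 244.0], [318.0, 229.0], [318.0, 212.0]]
200 [163 169  94  76 164 166 166 156  97  99  99  98  98 100  99 100 171 171
 171 171 156 100 151 245 246 248]
205 [163 149  77 165 144 149  79  73  71  17  18  17  17  17  29  40  99 117
 171 171 172 161  97 229 248 245]
210 [150  76 138 143 144 132  72  16  32  21  15  11  15  13  23  40  37  45
 171 172 172 172 128 174 173 174]
215 [150  91 145 147 146  75  26  35  34  16  21  26  28  26  23  41  42  40
  75 173 172 174 175 173 175 173]
220 [139 140 148 149 147  21  36  36  35  20  35  58 212  43  33  43  43  43
  42 172 171 174 173 148 176 173]
225 [150 144 147 145 147  35  38  35  22  18  33  58 243  44  35  41  43  44
  44  93 1
[... 433 characters left out ...]

  45 175 175 176 174 179 176 177]
250 [151 153 136 149 149 151  79  40  43  37  37  45  45  47  34  52  51  50
 177 174 176 176 178 178 178 176]
255 [152 152 153 151 154 152 153 138  43  40  37  45  46  49  36  52  68 176
 177 178 176 179 179 231 249 178]
260 [171 150 174 154 162 155 157 171 173 151  39  47  48  50  35 177 177 178
 181 181 178 179 179 179 178 176]
265 [174 173 175 178 175 156 174 177 178 160  41  48  48  52  37 179 180 180
 184 180 179 179 179 179 176 182]
270 [164 174 176 178 178 176 177 175 180 168  39  46  50  51  35 188 180 179
 179 180 177 177 180 181 184 179]
275 [167 160 160 178 179 178 178 180 180 179 178 172 176 178 180 181 180 181
 179 180 177 177 181 168 186 177]
```

```bash
python3 -m creep '[{"translation":[0,0,25],"angular":[0,0,0],"jaw":0.5},{"translation":[0,0,55],"angular":[0,0,0],"jaw":0.5},{"translation":[0,0,80],"angular":[0,0,0],"jaw":0.5},{"translation":[0,0,100],"angular":[0,0,0],"jaw":0.5},{"translation":[0,0,111],"angular":[0,0,0],"jaw":0.3},{"translation":[0,0,111],"angular":[0,0,0],"jaw":0},{"translation":[0,0,111],"angular":[0,0,0],"jaw":0},{"translation":[0,0,111],"angular":[0,0,0],"jaw":0}]' | grep -E 'pos|width|force'
python3 -m creep '[{"translation":[0,0,0],"angular":[0,0,0],"jaw":0},{"translation":[0,0,0],"angular":[0,0,0.15],"jaw":0},{"translation":[0,0,0],"angular":[0,0,0.3],"jaw":0},{"translation":[0,0,0],"angular":[0,0,0.45],"jaw":0},{"translation":[0,0,0],"angular":[0,0,0.6],"jaw":0},{"translation":[0,0,0],"angular":[0,0,0.75],"jaw":0},{"translation":[0,0,0],"angular":[0,0,0.9],"jaw":0},{"translation":[0,0,0],"angular":[0,0,1.05],"jaw":0}]'
python3 -c "
from fit import *
st()
o=ctrl.get_obs(); m=R.from_rotvec(o['orientation']).as_matrix(); print(np.degrees(np.arctan2(m[1,0],m[0,0])),o['moment'])"
```

```text
ee_pos: [504.7, -323.9, 69.2]
ft_force: [-4.9, -2.9, 1.1]
width: 13.5
grasp_force: 30.0
t: 57.8
ee_pos: [505.5, -324.3, 69.2]
orientation: [2.959, 1.053, 0.001]
ft_force: [-2.8, -3.4, -0.9]
width: 13.9
grasp_force: 30.0
t 57.8 p [ 505.5 -324.3   69.2] x [0.775 0.632 0.   ] y [ 0.632 -0.775  0.001] w 13.9 F [-2.8 -3.4 -0.9] q [-0.59  0.59  1.77 -0.    0.78  0.3 ]
39.175629331919446 [-0.6284959   0.49144765  0.05303801]
```

At 39.2° (target 39.7°). Release, rise and check.

```bash
python3 -m creep '[{"translation":[0,0,0],"angular":[0,0,0],"jaw":0},{"translation":[0,0,0],"angular":[0,0,0],"jaw":0.5},{"translation":[0,0,0],"angular":[0,0,0],"jaw":0.5},{"translation":[0,0,0],"angular":[0,0,0],"jaw":0.5},{"translation":[0,0,-25],"angular":[0,0,0],"jaw":0.5},{"translation":[0,0,-60],"angular":[0,0,0],"jaw":0.5},{"translation":[0,0,-110],"angular":[0,0,0],"jaw":0.5},{"translation":[0,0,-160],"angular":[0,0,0],"jaw":0.5}]' | grep -E 'pos|width|force'
python3 -m creep '[{"translation":[-20,0,-50],"angular":[0,0,0],"jaw":0.5},{"translation":[-50,0,-100],"angular":[0,0,0],"jaw":0.5},{"translation":[-50,0,-120],"angular":[0,0,0],"jaw":0.5},{"translation":[-50,0,-120],"angular":[0,0,0],"jaw":0.5},{"translation":[-50,0,-120],"angular":[0,0,0],"jaw":0.5},{"translation":[-50,0,-120],"angular":[0,0,0],"jaw":0.5},{"translation":[-50,0,-120],"angular":[0,0,0],"jaw":0.5},{"translation":[-50,0,-120],"angular":[0,0,0],"jaw":0.5}]' | grep -E 'pos|width|force'
python3 - <<'E'
from whites import *
st(); im=snap('wrist','w16.png'); wi=ctrl.camera_info('wrist')
A=np.array([505.3,-323.4])
S=np.array([666.9,5.4,.098])
m=(im.min(2)>175).astype(np.uint8); n,l,s,c=cv2.connectedComponentsWithStats(m)
for k in range(1,n):
    for z in (94,):
        p=pix2w('wrist',[c[k]],z,wi)[0,:2]
        if np.linalg.norm(p-A)<60 and s[k,4]>3: print(s[k].tolist(),p.round(1),'r',np.linalg.norm(p-A).round(1),'ang',np.degrees(np.arctan2(*(p-A)[::-1])).round(1))
for c,L,a in whites(im,wi,100,185): print(c,L,a,'own',rel(S,np.r_[c,a]).round(3))
top=snap('top','top16.png'); ti=ctrl.camera_info('top')
for l in ('offcut1','stand','paint_tin','tape_roll','cleaner'): print(l,[(np.round(d['rect']).tolist(),round(d['score'],2)) for d in ctrl.look_for('top',l)][:5])
for y in (20.5,-20.5):
    P=[S*[1,1,0]+R.from_euler('z',.098).apply([i,y+j,100]) for i in(-90,90) for j in(-11,11)]; q=w2pix('top',P,ti); print(q.min(0),q.max(0))
print(*[(c,L,a) for c,L,a in whites(top,ti,100,185,'top') if L[1]>100 and L[0]<40],sep='\n')
E
```

```text
ee_pos: [505.2, -323.2, 229.7]
ft_force: [0.3, -0.7, 0.4]
width: 44.0
grasp_force: 0.0
ee_pos: [466.7, -355.2, 347.8]
ft_force: [-0.2, -0.7, 0.3]
width: 43.7
grasp_force: 0.0
t 59.8 p [ 466.7 -355.2  347.8] x [0.772 0.636 0.   ] y [ 0.636 -0.772 -0.001] w 43.7 F [-0.2 -0.7  0.3] q [-0.67  0.25  1.58  0.    1.31  0.21]
[299, 114, 5, 7, 17] [ 519.1 -288.7] r 37.3 ang 68.3
[335, 114, 6, 7, 21] [ 542.8 -316.9] r 38.0 ang 9.8
[348, 128, 7, 6, 22] [ 541.1 -336.1] r 38.0 ang -19.6
[319, 133, 2, 16, 31] [ 513.2 -317.9] r 9.6 ang 34.6
[280, 149, 5, 3, 14] [ 481.8 -294.1] r 37.5 ang 128.7
[286, 166, 6, 5, 17] [ 471.8 -310.5] r 35.9 ang 158.9
offcut1 [([146.0, 252.0, 172.0, 312.0], 0.81), ([362.0, 148.0, 375.0, 212.0], 0.77), ([240.0, 289.0, 250.0, 351.0], 0.68), ([349.0, 152.0, 366.0, 211.0], 0.65), ([414.0, 276.0, 442.0, 318.0], 0.65)]
stand [([314.0, 156.0, 405.0, 219.0], 0.81)]
paint_tin [([255.0, 153.0, 282.0, 184.0], 0.97), ([450.0, 216.0, 486.0, 257.0], 0.68)]
tape_roll [([434.0, 149.0, 469.0, 185.0], 0.83), ([319.0, 161.0, 406.0, 204.0], 0.38)]
cleaner [([170.0, 215.0, 193.0, 239.0], 0.87)]
[349.97638695 150.1363437 ] [364.36632801 208.80466487]
[363.4211814  148.82560974] [378.04473696 207.38711611]
(array([671.7, -13. ]), array([ 19.6, 175.2]), 0.095)
(array([666.2,  28.6]), array([ 19.5, 175.6]), 0.097)
(array([ 457.5, -551.8]), array([ 33.9, 110.8]), 0.884)
```

```bash
python3 -c "
from h import *
print(ctrl.close_job())"
```

```text
the job is handed in; nothing more can be done
None
```

The job is handed in: the stand is up against the batten, sitting about 5 mm to the left of centre. Both white offcuts lie centred across the rails with a gap of about 19 mm, one of them re-laid after it was knocked off. The dial is at the fourth click, white line at the brass stud.

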